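# Hang a fragile lacquer tumbler mouth-down on its drying peg

## Robot

A 6-joint arm with a two-finger parallel gripper is mounted at the origin on the work surface. World frame = base frame: x ahead of the robot, y to its left, z up, the work surface at z = 0. Lengths are in m, angles in degrees, forces in N, time in s.
With the tool pointing down it reaches from about 0.35 to 0.875 m from the base axis. Payload 4.2 kg.
Tool frame: the origin (TCP) lies midway between the tips of the shut fingers; the grasp point (between the pads) lies 19 mm behind it; z points along the fingers, y is the line along which they close (so a half turn about z gives the same grasp; the last joint's range is limited). The gripper opens to 87 mm and grips with 3 to 60 N. Pads are 19 mm wide; open, the fingers measure 117 mm over their backs; the gripper's body (75 mm by 190 mm) begins 51 mm behind the grasp point.
Start: joints at [80.764, 22.042, 0.453, 0, -68.411, -14.817], TCP at [0.255, 0.571, 0.223] pointing down, gripper open.
Joint ranges: [-179.83, 179.83], [-69.29, 118.12], [-61.27, 80.66], [-181.25, 117.63], [-171.15, -9.14], [-177.46, 177.46]. Speed limits (degrees/s): [159.86, 159.86, 180, 180, 180, 180].

## Interface

Orientations are given as a 3x3 rotation matrix whose columns are the frame's x, y, z axes.
In Python, from station import * gives the robot as it stands.
- The arm moves only by the tool move_arm, never from a script. Its argument "targets" is text: rows parted by semicolons, each of 4 numbers parted by spaces: the shift along the world's x, y, z in units of 25 mm (1.0 is 25 mm), then the turn about the world's z in units of 5 degrees (1.0 is 5 degrees). In form: tx ty tz spin; .... A call has 1 to 10 rows; each row shifts and turns the commanded pose from where the row before left it; what a row does not reach is not made up. A row lasts 1/12 s, in which the tool goes at most 41.7 mm and 7.16 degrees, less where a joint would pass 70% of its speed; a pose out of reach is approached as far as the arm can. A call is refused whole if a number of a shift passes 1 or a number of a turn 1, either way. A call with a gripper value outside its range is refused whole. "gripper" is the finger opening in mm, from 0 to 87, set as the call begins (left out, the last holds). The fingers move at their own pace and stop on an object; the grip force is fixed at half the most. Time passes only in rows, so rows that do not move let the fingers close. It gives the time, the measured TCP pose, the force, the opening and the grip force at its end, in the units of the state.
- sense(): the state, without advancing time (a new reading comes with each control period).
- capture(name): name is "side" or "top"; returns a dict with "image" (400x640x3 uint8, blue, green, red), "fx", "fy", "cx", "cy" (pixels), "world_from_camera" (4x4, takes a point from camera to world coordinates). Camera axes: x right, y up, looking along -z (the intrinsics and any distortion apply to the point x, -y, -z); pixel columns grow to the right and rows downward; lengths in m; the calibration is good to about 2 mm. A picture is of the moment at which its call begins. There is no depth.
- finish_job(): hands the job in; it is judged then, once.
The state is a dict: "time_s": time; "joints": joint angles; "joint_velocities": joint speeds; "effort": joint torques, N m; "tcp_pos": TCP position; "ee_rot": TCP orientation; "wrist_force": force on the tool from outside, world axes, zero at the start; "moment": the same for the moment, N m; "gripper_width": opening from 0.0 (shut) to 1.0 (fully open); "gripper_force": force on a finger pad.
Only numpy, scipy, OpenCV 4.12 (cv2) and the standard library are available. Lean on these libraries where they do the work, as an engineer would, in place of code of your own. Each camera call takes 0.05 s, during which the arm holds its last target. There are 200 camera calls.

## Task

Take the black tumbler out of its cradle, turn it mouth-down and lower it over the bare drying peg until its inner floor rests on the cork cap, then let go so that it hangs there straight. Its brittle wall breaks easily: grip it with no more than about 30 N, never press it on the peg with more than about 15 N, and do not let it drop. Leave the red tumbler, the lacquer pot and the spatula where they are.

Things in the scene. Friction and masses are not known exactly. Their poses are not given: they have to be found in the camera images.
- tumbler: matt black thin-walled open tumbler, a straight round tube closed at one end: outer diameter 54, inner 47, 110 long, floor 6 thick, about 140 g. It starts lying level in the cradle, mouth to the robot's left (+y), axis 70 above the bench. Origin: centre of the outer face of its closed end; x axis from closed end to mouth (y and z arbitrary round it)
- tumbler_base (a point): centre of the outer face of the tumbler's closed end (the same point as the tumbler's origin)
- tumbler_mouth (a point): centre of the tumbler's open mouth, 110 from tumbler_base
- cradle: fixed wooden cradle, 150 long (x) by 80 wide (y): board 14 thick, two felt-covered rods along x, their tops 49 above the bench, within 25 of the centre line, so the tumbler's sides stand free; wooden ends at x +-60, 58 wide, 40 high. Origin: centre of its underside on the bench. The tumbler lies along its x axis
- free_stand: the bare drying peg: fixed upright steel stand, round base of diameter 100 and 12 high, collar of diameter 32 up to 36, post of diameter 16, on top a cork cap of diameter 28 and 12 thick, its top 130 above the bench. Nothing hangs on it. Origin: centre of the underside of its base on the bench, z up
- free_stand_top (a point): centre of the top of the free stand's cork cap, 130 above the bench, as it is unpressed (the point does not sink). The cap is on a spring: it stays up under 2.5 N, sinks up to 12 and takes 6 N at the bottom of its travel
- full_stand: a second stand just like the free one, occupied: the red tumbler hangs on it. Origin: centre of the underside of its base
- red_tumbler: a red lacquered tumbler of the same size, already hanging mouth-down on the full stand; leave alone. Origin: on its axis at its inner floor (130 above the bench; its top is 136 above the bench, its rim 26), z up
- lacquer_pot: white round pot with a black lid, diameter 76, 64 high, loose on the bench; leave alone. Origin: centre of its underside
- spatula: loose spatula 170 long lying on the bench; leave alone. Its x axis runs along it, from handle to blade
There are look-alikes about, which are no part of the job. Leave any pink look-alike of the free_stand alone.

How it is judged:
By the outcome, as a careful person would: the job done as asked, in the order asked, and still so for the second after the job is handed in, with the robot touching nothing.
It also fails if it takes over 54 s, if anything falls off the work surface, if the arm or the gripper's body presses on something with over 40 N, if the wrist force passes 120 N, or if a joint passes its speed limit or range.

## Working session

There is one attempt and no reset: what is moved stays moved. The work goes in short steps, Python scripts to look and compute and a tool call to move; the robot and the scene stay as the last step left them, time stands still between calls to the robot, and variables do not carry over. Pictures are saved under pics/ and viewed, at most 10 in all, crops included, and the job is handed in when it is done.

Besides the shell and the picture viewer there is one more tool, called after "Call:" by a JSON object that holds its "method" and its "body", one argument or row to a line. move_arm: Moves the arm, as the interface text tells. Its arguments: {"type":"object","properties":{"targets":{"type":"string"},"gripper":{"type":"number"}},"required":["targets"]}

```bash
ls; mkdir -p pics
cat > h.py <<'E'
from station import *
import numpy as np, cv2
def ray(c,u,v):
    T=np.array(c["world_from_camera"]); d=T[:3,:3]@np.array([(u-c["cx"])/c["fx"],-(v-c["cy"])/c["fy"],-1]); return T[:3,3],d
def at(c,u,v,z):
    o,d=ray(c,u,v); return o+d*(z-o[2])/d[2]
def proj(c,p):
    T=np.array(c["world_from_camera"]); q=T[:3,:3].T@(np.array(p)-T[:3,3]); return c["cx"]+c["fx"]*q[0]/-q[2], c["cy"]-c["fy"]*q[1]/-q[2]
E
python3 - <<'E'
from h import *
np.set_printoptions(precision=4,suppress=True)
for n in("top","side"):
    c=capture(n); cv2.imwrite(f"pics/{n}0.png",c["image"]); print(n,{k:(np.array(v) if k!="image" else 0) for k,v in c.items()})
print(sense())
E
```

```text
pics
top {'image': 0, 'fx': array(430.2034), 'fy': array(430.2034), 'cx': array(325.8854), 'cy': array(197.7257), 'world_from_camera': array([[ 0.0129,  0.9918, -0.1274,  0.4966],
       [-0.9995,  0.0164,  0.0265,  0.0243],
       [ 0.0284,  0.127 ,  0.9915,  0.9785],
       [ 0.    ,  0.    ,  0.    ,  1.    ]])}
side {'image': 0, 'fx': array(492.7761), 'fy': array(492.7761), 'cx': array(319.1395), 'cy': array(201.511), 'world_from_camera': array([[-0.9412,  0.262 , -0.2131,  0.32  ],
       [-0.3377, -0.7245,  0.6008,  0.8022],
       [ 0.003 ,  0.6375,  0.7704,  1.097 ],
       [ 0.    ,  0.    ,  0.    ,  1.    ]])}
{'time_s': 0.1, 'joints': array([ 80.7664,  22.0857,   0.3862,  -0.0226, -68.4126, -14.814 ]), 'joint_velocities': array([ 0.0452, -0.0284,  0.2113, -0.0093,  0.0592,  0.0118]), 'effort': array([ -0.0008, -39.169 ,  18.7936,   4.2319,   0.0135,  -0.0001]), 'tcp_pos': array([0.2545, 0.5702, 0.2216]), 'ee_rot': array([[ 0.9131, -0.4076, -0.0007],
       [-0.4076, -0.9131, -0.0019],
       [ 0.0001,  0.002 , -1.    ]]), 'wrist_force': array([-0.4943,  0.3411, -0.7985]), 'moment': array([ 0.0004,  0.0092, -0.0436]), 'gripper_force': 0.0, 'gripper_width': 1.0002185681106968}
```

View pics/top0.png

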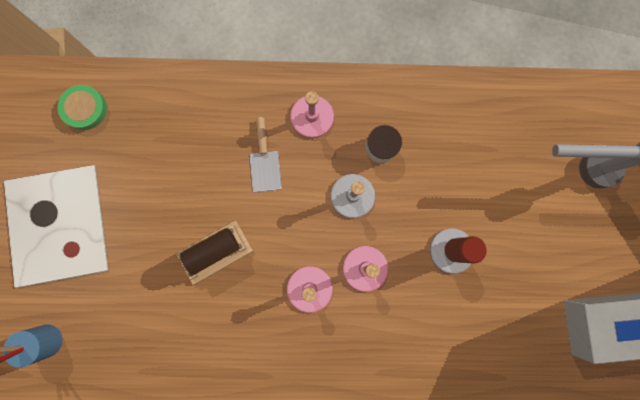

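View pics/side0.png

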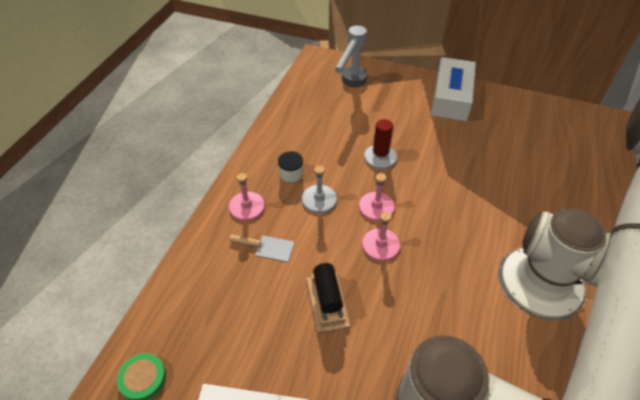

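Run:
```python
from h import *
a=cv2.imread("pics/top0.png"); b=cv2.imread("pics/side0.png")
s=lambda i,u,v,w,h,k:cv2.resize(i[v:v+h,u:u+w],None,fx=k,fy=k,interpolation=cv2.INTER_CUBIC)
A=s(a,170,215,90,75,4.4); B=s(a,325,165,60,55,4.4)
C=s(b,295,255,60,80,4.4)[:330]; D=s(b,295,160,50,60,4.4)
W=np.zeros((600,800,3),np.uint8)
for i,(x,y) in ((A,(0,0)),(B,(400,0)),(C,(530,248)),(D,(0,335))):
    h,w=i.shape[:2]; h=min(h,600-y); w=min(w,800-x); W[y:y+h,x:x+w]=i[:h,:w]
cv2.imwrite("pics/crop0.png",W)
```

```text
(no output)
```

View pics/crop0.png

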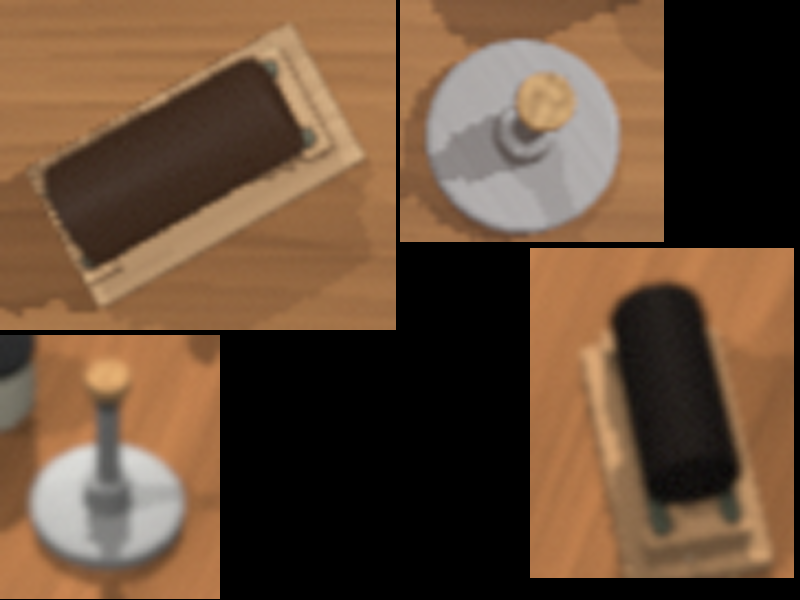

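Run:
```python
from h import *
np.set_printoptions(precision=4,suppress=True)
t=capture("top"); s=capture("side")
A=lambda x,y,z:at(t,170+x/4.4,215+y/4.4,z)[:2]
p=[A(42,178,.07),A(92,266,.07),A(303,135,.07),A(240,60,.07)]
print("tumbler corners",*p, "left mid",(p[0]+p[1])/2,"right",(p[2]+p[3])/2)
q=[A(102,306,.014),A(364,156,.014),A(290,24,.014)]
print("board",*q,np.linalg.norm(q[0]-q[1]),np.linalg.norm(q[1]-q[2]),"centre",(q[0]+q[2])/2, "ang",np.degrees(np.arctan2(*(q[0]-q[1])[::-1])))
B=lambda x,y,z:at(t,325+(x-400)/4.4,165+y/4.4,z)[:2]
print("stand top",B(547,100,.13),"base",B(523,135,.012), "diam",np.linalg.norm(B(427,135,.012)-B(620,135,.012)))
D=lambda x,y,z:at(s,295+x/4.4,160+(y-335)/4.4,z)[:2]
print("side: top",D(107,376,.13),"base",D(108,503,.012))
C=lambda x,y,z:at(s,295+(x-530)/4.4,255+(y-248)/4.4,z)[:2]
print("side tumbler", C(612,318,.07),C(702,302,.07),C(655,487,.07),C(740,466,.07))
```

```text
tumbler corners [0.4876 0.302 ] [0.447  0.2765] [0.5094 0.1804] [0.5445 0.2116] left mid [0.4673 0.2893] right [0.5269 0.196 ]
board [0.4245 0.2861] [0.5001 0.1591] [0.566  0.1988] 0.14780943573594996 0.07698017248601693 centre [0.4952 0.2424] ang 120.7687822006371
stand top [ 0.6269 -0.0632] base [ 0.6265 -0.063 ] diam 0.09985214912807341
side: top [ 0.6251 -0.058 ] base [ 0.6233 -0.056 ]
side tumbler [0.543  0.2112] [0.4997 0.1846] [0.4867 0.2996] [0.4488 0.2731]
```

Call:
{"method": "move_arm", "body": {
  "targets": "0.74 -1 0 -1;0.74 -1 0 -1;0.74 -1 0 -1;0.74 -1 0 -1;0.74 -1 0 -1;0.74 -1 0 -1;0.74 -1 0 -1;0.74 -1 0 0;0.74 -1 0 0;0.74 -1 0 0",
  "gripper": 80
}}

```text
time_s: 1.03
tcp_pos: [0.4402, 0.3193, 0.2225]
ee_rot: [[0.514, -0.858, -0.0], [-0.858, -0.514, 0.0], [-0.0, 0.0, -1.0]]
wrist_force: [1.2, -0.0, -0.2]
gripper_width: 0.919
gripper_force: 0.0
```

Call:
{"method": "move_arm", "body": {
  "targets": "0.74 -1 0 0;0.74 -1 0 0;0.74 -1 0 0;0.74 -1 0 0;0 -0.24 -0.8 0;0 0 -0.8 0;0 0 -0.8 0;0 0 -0.8 0;0 0 0 0;0 0 0 0"
}}

```text
time_s: 1.87
tcp_pos: [0.5133, 0.2143, 0.1419]
ee_rot: [[0.514, -0.858, -0.002], [-0.858, -0.514, -0.002], [0.001, 0.003, -1.0]]
wrist_force: [0.9, 0.9, 0.3]
gripper_width: 0.92
gripper_force: 0.0
```

Run:
```python
from h import *
t=capture("top");cv2.imwrite("pics/t1.png",cv2.resize(t["image"][190:300,140:300],None,fx=4,fy=4,interpolation=cv2.INTER_CUBIC)); s=sense(); print(s["tcp_pos"],s["ee_rot"],s["wrist_force"])
```

```text
[0.51417326 0.21490538 0.14316673] [[ 5.14665896e-01 -8.57390525e-01  7.09336130e-04]
 [-8.57390642e-01 -5.14666144e-01 -2.15000151e-04]
 [ 5.49410383e-04 -4.97524915e-04 -9.99999725e-01]] [0.36716781 0.40460317 0.09126587]
```

View pics/t1.png

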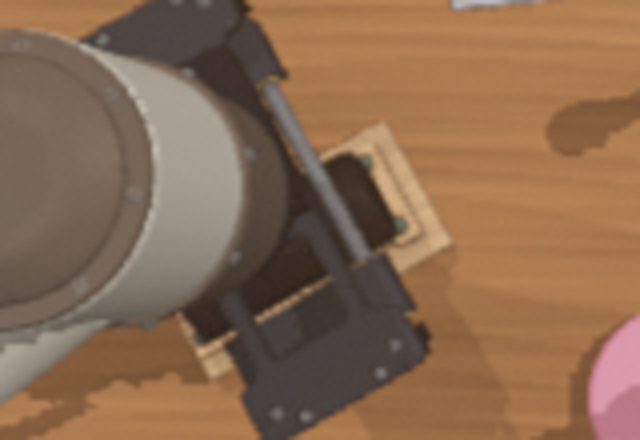

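Call:
{"method": "move_arm", "body": {
  "targets": "0 0 -0.6 0;0 0 -0.6 0;0 0 -0.6 0;0 0 -0.6 0;0 0 -0.6 0;0 0 -0.4 0;0 0 -0.24 0;0 0 0 0;0 0 0 0"
}}

```text
time_s: 2.67
tcp_pos: [0.5143, 0.2152, 0.0523]
ee_rot: [[0.515, -0.857, 0.001], [-0.857, -0.515, 0.001], [0.0, -0.001, -1.0]]
wrist_force: [-0.9, -0.9, 0.8]
gripper_width: 0.919
gripper_force: 0.0
```

Call:
{"method": "move_arm", "body": {
  "targets": "0 0 0 0;0 0 0 0;0 0 0 0;0 0 0 0;0 0 0 0",
  "gripper": 53
}}

```text
time_s: 3.08
tcp_pos: [0.5138, 0.2148, 0.0519]
ee_rot: [[0.514, -0.858, 0.0], [-0.858, -0.514, 0.0], [-0.0, -0.001, -1.0]]
wrist_force: [0.0, 0.1, 0.3]
gripper_width: 0.652
gripper_force: 0.0
```

Call:
{"method": "move_arm", "body": {
  "targets": "0 0 0 0;0 0 0 0;0 0 0 0"
}}

```text
time_s: 3.33
tcp_pos: [0.5133, 0.2144, 0.0517]
ee_rot: [[0.514, -0.858, -0.001], [-0.858, -0.514, -0.001], [0.0, 0.001, -1.0]]
wrist_force: [-2.3, -0.3, 3.8]
gripper_width: 0.622
gripper_force: 30.0
```

Call:
{"method": "move_arm", "body": {
  "targets": "0 0 0.3 0;0 0 0.6 0;0 0 0.7 0;0 0 0.7 0;0 0 0.7 0;0 0 0 0;0 0 0 0;0 0 0 0"
}}

```text
time_s: 4.0
tcp_pos: [0.5131, 0.2145, 0.1258]
ee_rot: [[0.514, -0.858, -0.001], [-0.858, -0.514, -0.0], [-0.0, 0.001, -1.0]]
wrist_force: [-0.9, -0.6, -0.7]
gripper_width: 0.621
gripper_force: 30.0
```

Run:
```python
from h import *
t=capture("top");s=capture("side")
A=cv2.resize(t["image"][190:300,140:260],None,fx=3.3,fy=3.3);B=cv2.resize(s["image"][200:340,260:380],None,fx=3.3,fy=3.3)
W=np.zeros((470,800,3),np.uint8);W[:A.shape[0],:A.shape[1]]=A;W[:B.shape[0],400:400+B.shape[1]]=B[:470];cv2.imwrite("pics/l1.png",W); print(sense()["wrist_force"],sense()["moment"])
```

```text
[ 0.20223537 -0.19755825 -1.04402297] [ 0.03452074 -0.06964181 -0.02165369]
```

View pics/l1.png

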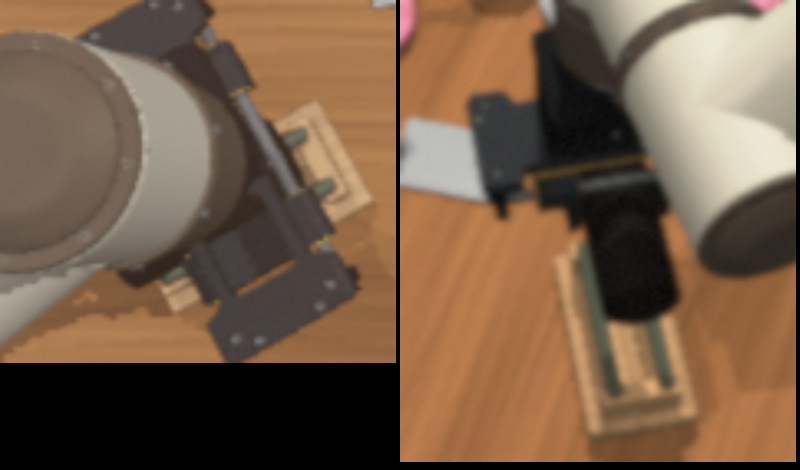

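```bash
cat >> h.py <<'E'
def tum(c,P,a,phi,d=.022):
    a=np.array([a[0],a[1],0]);a/=np.linalg.norm(a);z=np.array([0,0,1.]);n=np.cross(z,a)
    ax=a*np.cos(phi)-z*np.sin(phi);up=np.cross(ax,n)
    th=np.linspace(0,2*np.pi,40)
    pts=[P+ax*l+.027*(np.cos(t)*n+np.sin(t)*up) for l in(-d,.11-d) for t in th]
    return cv2.convexHull(np.array([proj(c,p) for p in pts],np.float32))
E
python3 - <<'E'
from h import *
s=capture("side");st=sense();P=np.array(st["tcp_pos"])+[0,0,.019]
for phi in(0,15,30,45,60,75,90):
    h=tum(s,P,(-.515,.857),np.radians(phi))[:,0]
    i=h[:,1].argmax();print(phi,"lowest crop px",400+(h[i,0]-260)*3.3,(h[i,1]-200)*3.3)
E
```

```text
0 lowest crop px 627.511 325.10678
15 lowest crop px 613.719 328.8055
30 lowest crop px 598.92993 327.74475
45 lowest crop px 618.5452 328.7499
60 lowest crop px 619.91516 323.91803
75 lowest crop px 620.307 311.21594
90 lowest crop px 613.9193 291.54303
```

Run:
```python
from h import *
s=capture("side");st=sense();P=np.array(st["tcp_pos"])+[0,0,.019]
im=np.clip(s["image"][240:310,300:360].astype(float)*3,0,255).astype(np.uint8);k=6.5
b=cv2.resize(im,None,fx=k,fy=k)
W=[]
o=b.copy()
for phi,col in((0,(0,255,255)),(20,(0,255,0)),(40,(255,255,0)),(60,(255,0,255)),(85,(0,0,255))):
    h=tum(s,P,(-.515,.857),np.radians(phi))[:,0]
    cv2.polylines(o,[((h-[300,240]+.5)*k).astype(np.int32)],True,col,1)
cv2.imwrite("pics/l2.png",np.hstack([b,o]))
```

```text
(no output)
```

View pics/l2.png

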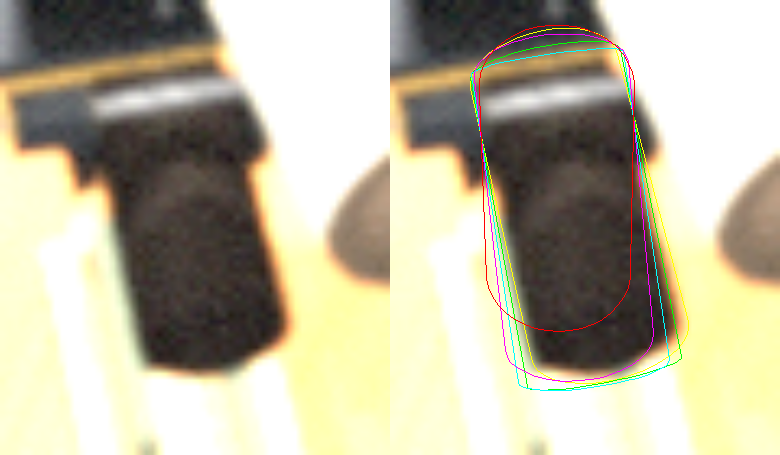

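Call:
{"method": "move_arm", "body": {
  "targets": "-0.45 0.745 0 0;-0.45 0.745 0 0;-0.45 0.745 0 0;-0.45 0.745 0 0;-0.45 0.745 0 0;0 0 -0.6 0;0 0 -0.6 0;0 0 -0.6 0;0 0 -0.4 0;0 0 0 0"
}}

```text
time_s: 5.03
tcp_pos: [0.4561, 0.3065, 0.0688]
ee_rot: [[0.514, -0.858, -0.004], [-0.858, -0.514, -0.004], [0.002, 0.006, -1.0]]
wrist_force: [0.3, -0.4, -0.5]
gripper_width: 0.62
gripper_force: 30.0
```

Call:
{"method": "move_arm", "body": {
  "targets": "0 0 -0.2 0;0 0 -0.2 0;0 0 -0.1 0;0 0 -0.05 0;0 0 0 0;0 0 0 0"
}}

```text
time_s: 5.53
tcp_pos: [0.4577, 0.308, 0.0581]
ee_rot: [[0.514, -0.858, 0.001], [-0.858, -0.514, 0.001], [-0.0, -0.001, -1.0]]
wrist_force: [-0.3, 0.1, -1.5]
gripper_width: 0.619
gripper_force: 30.0
```

Call:
{"method": "move_arm", "body": {
  "targets": "0 0 -0.1 0;0 0 -0.1 0;0 0 -0.08 0;0 0 -0.06 0;0 0 0 0"
}}

```text
time_s: 5.95
tcp_pos: [0.4577, 0.3084, 0.0508]
ee_rot: [[0.515, -0.857, 0.001], [-0.857, -0.515, 0.0], [0.0, -0.001, -1.0]]
wrist_force: [-3.3, -1.0, 7.9]
gripper_width: 0.62
gripper_force: 30.0
```

Call:
{"method": "move_arm", "body": {
  "targets": "0 0 -0.06 0;0 0 -0.06 0;0 0 0 0;0 0 0 0"
}}

```text
time_s: 6.28
tcp_pos: [0.4573, 0.3094, 0.0492]
ee_rot: [[0.515, -0.857, 0.001], [-0.857, -0.515, 0.002], [-0.001, -0.002, -1.0]]
wrist_force: [-8.1, 2.1, 16.8]
gripper_width: 0.621
gripper_force: 30.0
```

Call:
{"method": "move_arm", "body": {
  "targets": "0 0 -0.06 0;0 0 -0.06 0;0 0 0 0;0 0 0 0"
}}

```text
time_s: 6.62
tcp_pos: [0.4569, 0.3104, 0.047]
ee_rot: [[0.515, -0.857, 0.002], [-0.857, -0.515, 0.004], [-0.002, -0.003, -1.0]]
wrist_force: [-13.0, 3.7, 21.0]
gripper_width: 0.619
gripper_force: 30.2
```

```bash
cat > look.py <<'E'
import sys
from h import *
n,u,v=sys.argv[1],int(sys.argv[2]),int(sys.argv[3])
s=capture("side");st=sense();P=np.array(st["tcp_pos"])+[0,0,.019]
im=np.clip(s["image"][v:v+90,u:u+60].astype(float)*3,0,255).astype(np.uint8);k=6.5
b=cv2.resize(im,None,fx=k,fy=k);o=b.copy();r=np.array(st["ee_rot"])[:,0]
for phi,col in((0,(0,255,255)),(20,(0,255,0)),(40,(255,255,0)),(65,(255,0,255)),(90,(0,0,255))):
    h=tum(s,P,(-r[0] if r[1]<0 else r[0],abs(r[1])),np.radians(phi))[:,0]
    cv2.polylines(o,[((h-[u,v]+.5)*k).astype(np.int32)],True,col,1)
cv2.imwrite(f"pics/{n}.png",np.hstack([b,o])); print(proj(s,P),st["wrist_force"],st["moment"])
E
python3 - <<'E'
from h import *
s=capture("side");P=np.array(sense()["tcp_pos"])+[0,0,.019];print(proj(s,P))
E
python3 look.py m1 305 290
```

```text
(np.float64(334.1874310092587), np.float64(318.27592986813215))
(np.float64(334.1846007029848), np.float64(318.2743760011356)) [-12.53242242   3.53984282  20.52699044] [ 1.06326543  3.76753443 -0.16275959]
```

View pics/m1.png

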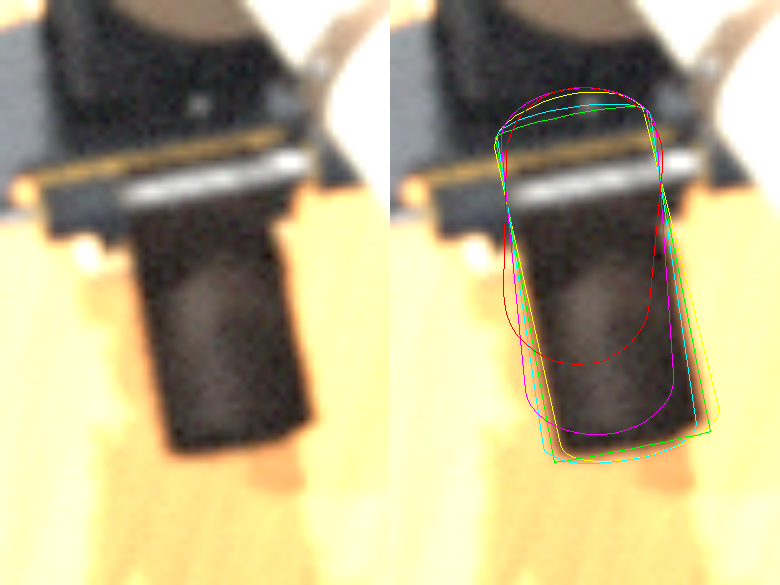

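Call:
{"method": "move_arm", "body": {
  "targets": "0 0 0.4 0;0 0 0.8 0;0 0 0.9 0;0 0 0.9 0;0 0 0.8 0;0 0 0.2 0"
}}

```text
time_s: 7.22
tcp_pos: [0.459, 0.3091, 0.1468]
ee_rot: [[0.515, -0.857, 0.005], [-0.857, -0.515, 0.004], [-0.001, -0.007, -1.0]]
wrist_force: [0.2, -0.5, -0.2]
gripper_width: 0.622
gripper_force: 30.0
```

Call:
{"method": "move_arm", "body": {
  "targets": "0.507 -0.854 0 0;0.507 -0.854 0 0;0.507 -0.854 0 0;0.507 -0.854 0 0;0.507 -0.854 0 0;0.507 -0.854 0 0;0.507 -0.854 0 0;0.507 -0.854 0 0;0.507 -0.854 0 0;0.507 -0.854 0 0"
}}

```text
time_s: 8.05
tcp_pos: [0.5841, 0.0929, 0.1419]
ee_rot: [[0.514, -0.858, -0.002], [-0.858, -0.514, -0.001], [-0.001, 0.002, -1.0]]
wrist_force: [-0.4, 0.4, -2.0]
gripper_width: 0.616
gripper_force: 30.0
```

Call:
{"method": "move_arm", "body": {
  "targets": "0 0 0 0;0 0 0 0;0 0 0 0"
}}

```text
time_s: 8.3
tcp_pos: [0.5835, 0.0942, 0.1422]
ee_rot: [[0.514, -0.858, -0.002], [-0.858, -0.514, -0.0], [-0.001, 0.002, -1.0]]
wrist_force: [-0.3, -0.3, -1.3]
gripper_width: 0.616
gripper_force: 30.0
```

```bash
cat > fit.py <<'E'
import sys
from h import *
# tilt fit: dark mask below the fingers against the model silhouette
def fit(show=None):
    s=capture("side");st=sense();P=np.array(st["tcp_pos"])+[0,0,.019]
    r=np.array(st["ee_rot"])[:,0];a=-r[:2]
    g=s["image"].max(2);m=(g<48).astype(np.uint8)
    tip=proj(s,P-[0,0,.019]);res=[]
    for phi in range(-10,126,5):
        h=tum(s,P,a,np.radians(phi))[:,0]
        for du in range(-2,6):
            for dv in range(-4,4):
                k=np.zeros_like(m);cv2.fillPoly(k,[np.round(h+[du,dv]).astype(np.int32)],1)
                y0=int(tip[1])-2;x0=int(tip[0]);w=np.s_[y0:y0+60,x0-35:x0+40]
                res.append((int((k[w]!=m[w]).sum()),phi,du,dv))
    res.sort();print(st["tcp_pos"],st["wrist_force"],res[:8],tip)
    if show:
        v,u=int(tip[1])-50,int(tip[0])-50
        cv2.imwrite(show,cv2.resize(np.clip(s["image"][v:v+100,u:u+100]*2.0,0,255).astype(np.uint8),None,fx=5,fy=5,interpolation=cv2.INTER_CUBIC))
if __name__=="__main__": fit(*sys.argv[1:])
E
python3 fit.py pics/n1.png
```

```text
[0.58355873 0.09462872 0.14250495] [-0.98335657  0.00962217 -0.69724395] [(128, 60, 2, -3), (131, 70, 2, -1), (133, 70, 3, -1), (133, 75, 2, 0), (134, 60, 1, -3), (135, 80, 3, 2), (136, 65, 2, -2), (137, 60, 2, -2)] (np.float64(314.31082078663854), np.float64(212.3711301306627))
```

View pics/n1.png

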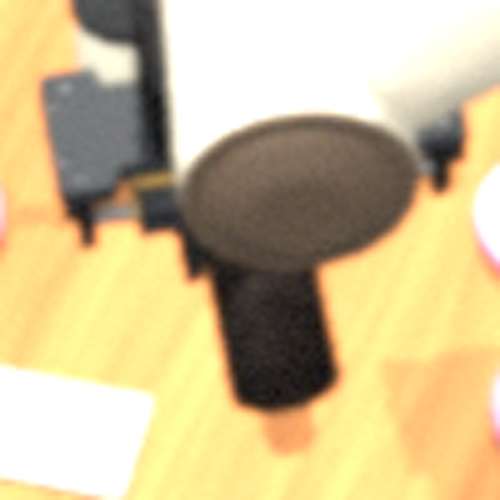

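Run:
```python
from h import *
s=capture("side");st=sense();P=np.array(st["tcp_pos"])+[0,0,.019]
for phi in range(0,91,10):
    h=tum(s,P,(-.515,.857),np.radians(phi))[:,0]
    i=h[:,1].argmax();j=h[:,0].argmax();print(phi,"lowest crop px",(h[i]-[264,162])*5,"right",(h[j]-[264,162])*5,"left",(h[h[:,0].argmin()]-[264,162])*5)
```

```text
0 lowest crop px [275.25024414 406.56257629] right [343.49136353 363.07189941] left [188.74679565 199.03640747]
10 lowest crop px [264.28924561 414.64202881] right [342.10601807 379.7794342 ] left [188.75579834 199.60792542]
20 lowest crop px [253.33633423 417.26585388] right [339.7416687  388.81057739] left [188.78967285 195.63392639]
30 lowest crop px [232.34802246 415.99502563] right [336.51596069 396.18087769] left [189.06280518 192.86094666]
40 lowest crop px [235.05310059 415.97061157] right [332.39639282 397.99125671] left [189.5690918  191.38275146]
50 lowest crop px [253.25363159 417.26615906] right [327.54196167 394.39147949] left [190.29556274 191.25610352]
60 lowest crop px [257.87460327 414.72480774] right [322.12280273 385.68588257] left [191.22192383 192.49786377]
70 lowest crop px [261.9871521  407.10365295] right [316.31271362 372.30239868] left [192.32162476 195.08255005]
80 lowest crop px [256.80847168 394.75914001] right [310.28427124 354.76264954] left [193.49227905 193.08952332]
90 lowest crop px [251.2638855  377.88208008] right [306.92474365 197.62237549] left [194.77355957 196.99562073]
```

```bash
cat > fit2.py <<'E'
import sys
from h import *
v0,u0,u1,v1=map(int,sys.argv[1:5])
s=capture("side");st=sense();P=np.array(st["tcp_pos"])+[0,0,.019]
a=-np.array(st["ee_rot"])[:2,0];k=8
g=cv2.resize(s["image"].max(2)[v0:v1,u0:u1],None,fx=k,fy=k,interpolation=cv2.INTER_LINEAR);m=(g<int(sys.argv[5]) if len(sys.argv)>5 else g<65).astype(np.uint8)
for phi in range(-10,116,6):
    h=tum(s,P,a,np.radians(phi))[:,0];b=(9e9,)
    for du in np.arange(-1,5,.5):
        for dv in np.arange(-4,3,.5):
            q=np.zeros_like(m);cv2.fillPoly(q,[np.round((h+[du,dv]-[u0,v0]+.5)*k).astype(np.int32)],1)
            b=min(b,((q!=m).sum()/k/k,du,dv))
    print(phi,b)
E
python3 fit2.py 219 296 346 255
```

```text
-10 (np.float64(68.6875), np.float64(-0.5), np.float64(2.5))
-4 (np.float64(65.03125), np.float64(-1.0), np.float64(1.0))
2 (np.float64(61.75), np.float64(-0.5), np.float64(-0.5))
8 (np.float64(62.828125), np.float64(0.0), np.float64(-1.5))
14 (np.float64(63.609375), np.float64(0.5), np.float64(-2.5))
20 (np.float64(63.484375), np.float64(0.5), np.float64(-2.5))
26 (np.float64(64.703125), np.float64(1.0), np.float64(-2.0))
32 (np.float64(67.34375), np.float64(1.0), np.float64(-2.0))
38 (np.float64(63.8125), np.float64(1.0), np.float64(-1.5))
44 (np.float64(58.125), np.float64(1.5), np.float64(-2.5))
50 (np.float64(50.109375), np.float64(1.5), np.float64(-2.5))
56 (np.float64(45.546875), np.float64(1.5), np.float64(-2.5))
62 (np.float64(38.671875), np.float64(2.0), np.float64(-1.5))
68 (np.float64(37.671875), np.float64(2.5), np.float64(-0.5))
74 (np.float64(37.5), np.float64(3.0), np.float64(1.0))
80 (np.float64(38.59375), np.float64(3.5), np.float64(2.5))
86 (np.float64(75.796875), np.float64(4.0), np.float64(2.5))
92 (np.float64(119.765625), np.float64(4.0), np.float64(2.5))
98 (np.float64(167.671875), np.float64(4.5), np.float64(2.5))
104 (np.float64(218.765625), np.float64(4.5), np.float64(2.5))
110 (np.float64(274.703125), np.float64(4.5), np.float64(2.5))
```

Call:
{"method": "move_arm", "body": {
  "targets": "0 0 -0.5 0;0 0 -0.7 0;0 0 -0.6 0;0 0 -0.34 0;-0.2 0.34 0 0;-0.2 0.34 0 0;-0.2 0.34 0 0;0 0 0 0;0 0 0 0"
}}

```text
time_s: 9.2
tcp_pos: [0.5694, 0.1211, 0.091]
ee_rot: [[0.516, -0.857, 0.002], [-0.857, -0.516, 0.001], [0.0, -0.002, -1.0]]
wrist_force: [-0.2, 0.8, -1.0]
gripper_width: 0.622
gripper_force: 30.0
```

Call:
{"method": "move_arm", "body": {
  "targets": "-0.1 0.17 0 0;-0.1 0.17 0 0;-0.1 0.17 0 0;0 0 0 0"
}}

```text
time_s: 9.53
tcp_pos: [0.5613, 0.1332, 0.0899]
ee_rot: [[0.515, -0.857, -0.0], [-0.857, -0.515, 0.0], [-0.0, -0.0, -1.0]]
wrist_force: [0.7, -0.3, -1.2]
gripper_width: 0.621
gripper_force: 30.0
```

Call:
{"method": "move_arm", "body": {
  "targets": "-0.1 0.17 0 0;-0.1 0.17 0 0;0 0 0 0;0 0 0 0"
}}

```text
time_s: 9.87
tcp_pos: [0.5566, 0.1413, 0.0898]
ee_rot: [[0.515, -0.857, 0.0], [-0.857, -0.515, -0.0], [0.0, 0.0, -1.0]]
wrist_force: [-0.1, 0.1, -1.2]
gripper_width: 0.62
gripper_force: 30.0
```

Call:
{"method": "move_arm", "body": {
  "targets": "-0.1 0.17 0 0;-0.1 0.17 0 0;0 0 0 0;0 0 0 0"
}}

```text
time_s: 10.2
tcp_pos: [0.5516, 0.1499, 0.0898]
ee_rot: [[0.515, -0.857, 0.0], [-0.857, -0.515, -0.0], [0.0, -0.0, -1.0]]
wrist_force: [0.0, 0.2, -1.4]
gripper_width: 0.622
gripper_force: 30.0
```

```bash
python3 - <<'E'
from h import *
s=capture("side");st=sense();P=np.array(st["tcp_pos"])+[0,0,.019]
u,v=270,205;k=6.5
b=cv2.resize(np.clip(s["image"][v:v+90,u:u+60]*2.0,0,255).astype(np.uint8),None,fx=k,fy=k,interpolation=cv2.INTER_CUBIC);o=b.copy()
print(proj(s,P))
E
python3 look.py o1 296 215
```

```text
(np.float64(318.8895249829802), np.float64(241.08193740742246))
(np.float64(318.8846414311984), np.float64(241.0429965571355)) [ 0.15228493 -0.08963652 -0.93399477] [ 0.0517733  -0.00422047  0.01045579]
```

View pics/o1.png

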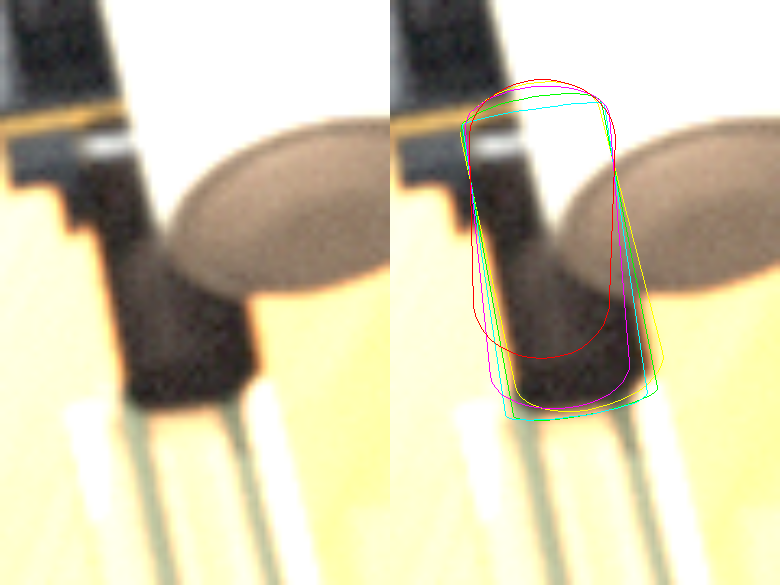

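Call:
{"method": "move_arm", "body": {
  "targets": "0.46 -0.77 0 0;0.46 -0.77 0 0;0.46 -0.77 0 0;0 0 0 0;0 0 -0.4 0;0 0 -0.4 0;0 0 -0.4 0;0 0 -0.2 0;0 0 -0.1 0;0 0 0 0"
}}

```text
time_s: 11.13
tcp_pos: [0.5854, 0.0921, 0.0511]
ee_rot: [[0.515, -0.857, -0.002], [-0.857, -0.515, -0.001], [-0.0, 0.002, -1.0]]
wrist_force: [0.3, 0.1, -0.2]
gripper_width: 0.622
gripper_force: 30.0
```

Call:
{"method": "move_arm", "body": {
  "targets": "-0.1 0.17 0 0;-0.1 0.17 0 0;-0.1 0.17 0 0;0 0 0 0"
}}

```text
time_s: 11.47
tcp_pos: [0.5784, 0.1057, 0.0528]
ee_rot: [[0.515, -0.857, 0.001], [-0.857, -0.515, 0.001], [-0.0, -0.001, -1.0]]
wrist_force: [-0.1, -0.0, -1.3]
gripper_width: 0.618
gripper_force: 30.0
```

Call:
{"method": "move_arm", "body": {
  "targets": "-0.1 0.17 0 0;-0.1 0.17 0 0;0 0 0 0;0 0 0 0"
}}

```text
time_s: 11.8
tcp_pos: [0.5736, 0.1134, 0.0524]
ee_rot: [[0.515, -0.857, 0.0], [-0.857, -0.515, 0.0], [0.0, -0.0, -1.0]]
wrist_force: [1.1, 0.3, -1.2]
gripper_width: 0.619
gripper_force: 30.0
```

Call:
{"method": "move_arm", "body": {
  "targets": "-0.07 0.12 0 0;-0.07 0.12 0 0;0 0 0 0"
}}

```text
time_s: 12.05
tcp_pos: [0.5713, 0.1178, 0.0533]
ee_rot: [[0.516, -0.857, 0.002], [-0.857, -0.516, -0.002], [0.003, -0.0, -1.0]]
wrist_force: [2.6, -7.4, 0.7]
gripper_width: 0.618
gripper_force: 30.0
```

Call:
{"method": "move_arm", "body": {
  "targets": "-0.07 0.12 0.1 0;-0.07 0.12 0.1 0;0 0 0 0"
}}

```text
time_s: 12.3
tcp_pos: [0.5697, 0.1216, 0.0603]
ee_rot: [[0.516, -0.856, 0.005], [-0.856, -0.516, -0.005], [0.007, -0.002, -1.0]]
wrist_force: [6.6, -17.2, 4.9]
gripper_width: 0.617
gripper_force: 30.2
```

Call:
{"method": "move_arm", "body": {
  "targets": "0 0 0.12 0;0 0 0.12 0;0 0 0 0"
}}

```text
time_s: 12.55
tcp_pos: [0.5682, 0.1233, 0.0647]
ee_rot: [[0.514, -0.858, 0.003], [-0.858, -0.514, -0.002], [0.003, -0.001, -1.0]]
wrist_force: [3.7, -7.1, 0.7]
gripper_width: 0.614
gripper_force: 30.1
```

Call:
{"method": "move_arm", "body": {
  "targets": "0 0 0.12 0;0 0 0.12 0;0 0 0 0"
}}

```text
time_s: 12.8
tcp_pos: [0.5671, 0.1246, 0.0699]
ee_rot: [[0.514, -0.858, 0.001], [-0.858, -0.514, -0.001], [0.001, -0.0, -1.0]]
wrist_force: [2.5, -4.7, 0.2]
gripper_width: 0.621
gripper_force: 30.2
```

Call:
{"method": "move_arm", "body": {
  "targets": "-0.07 0.12 0.1 0;-0.07 0.12 0.1 0;0 0 0 0"
}}

```text
time_s: 13.05
tcp_pos: [0.5647, 0.1296, 0.0765]
ee_rot: [[0.516, -0.856, 0.003], [-0.856, -0.516, -0.003], [0.004, -0.001, -1.0]]
wrist_force: [3.3, -9.9, 4.7]
gripper_width: 0.617
gripper_force: 30.0
```

Call:
{"method": "move_arm", "body": {
  "targets": "-0.07 0.12 0.06 0;-0.07 0.12 0.06 0;0 0 0 0"
}}

```text
time_s: 13.3
tcp_pos: [0.5625, 0.1343, 0.0812]
ee_rot: [[0.517, -0.856, 0.005], [-0.856, -0.517, -0.005], [0.007, -0.002, -1.0]]
wrist_force: [5.9, -14.7, 11.5]
gripper_width: 0.617
gripper_force: 30.0
```

Run:
```python
from h import *
s=capture("side");P=np.array(sense()["tcp_pos"])+[0,0,.019];print(proj(s,P))
g=s["image"].max(2)
for v in range(240,285,3): print(v,''.join('#' if x<45 else '+' if x<70 else '.' for x in g[v,295:350]))
for phi in(20,30,40,50,60,70,80,90):
    h=tum(s,P,(-.515,.857),np.radians(phi))[:,0]+[2,-1.5]
    k=np.zeros_like(g);cv2.fillPoly(k,[np.round(h).astype(np.int32)],1)
    print(phi,[(v,*(np.where(k[v])[0][[0,-1]]-295)) for v in range(240,285,6) if k[v].any()])
```

```text
(np.float64(316.88630226101554), np.float64(237.03835802692478))
240 ........+#########+.....+++++++++++++++++++++++++++++++
243 .........+#########+..+++++++++++++++++++++++++++++++++
246 ..........+++#######+++++++++++++++++++++++++++++++++++
249 ..............+#########+++++++++++++++++++++++++++++++
252 ...............##########++++#+##++++++++++++++++++++..
255 ................####################++++++.............
258 ................####################...................
261 ................+###################+..................
264 .................+###################..................
267 .................+###################+.................
270 ..................+###########++++++...................
273 ...................+#+............+++..................
276 ....................++.............+++.................
279 ....................+++.............++.................
282 .....................+++.............++................
20 [(240, np.int64(14), np.int64(36)), (246, np.int64(15), np.int64(37)), (252, np.int64(16), np.int64(38)), (258, np.int64(17), np.int
[... 806 characters left out ...]
t64(15), np.int64(37)), (258, np.int64(16), np.int64(37)), (264, np.int64(16), np.int64(38)), (270, np.int64(17), np.int64(35))]
70 [(240, np.int64(13), np.int64(35)), (246, np.int64(14), np.int64(36)), (252, np.int64(15), np.int64(36)), (258, np.int64(15), np.int64(37)), (264, np.int64(16), np.int64(37)), (270, np.int64(21), np.int64(30))]
80 [(240, np.int64(14), np.int64(35)), (246, np.int64(14), np.int64(35)), (252, np.int64(14), np.int64(35)), (258, np.int64(15), np.int64(35)), (264, np.int64(16), np.int64(34))]
90 [(240, np.int64(13), np.int64(35)), (246, np.int64(14), np.int64(34)), (252, np.int64(14), np.int64(34)), (258, np.int64(14), np.int64(34)), (264, np.int64(22), np.int64(26))]
```

Call:
{"method": "move_arm", "body": {
  "targets": "0 0 0.12 0;-0.07 0.12 0.06 0;-0.07 0.12 0.04 0;0 0 0 0"
}}

```text
time_s: 13.68
tcp_pos: [0.559, 0.14, 0.0871]
ee_rot: [[0.517, -0.856, 0.005], [-0.856, -0.517, -0.005], [0.007, -0.002, -1.0]]
wrist_force: [5.2, -17.1, 13.5]
gripper_width: 0.622
gripper_force: 30.0
```

Call:
{"method": "move_arm", "body": {
  "targets": "-0.07 0.12 0.02 0;-0.07 0.12 0.02 0;0 0 0 0"
}}

```text
time_s: 13.93
tcp_pos: [0.5567, 0.1445, 0.0902]
ee_rot: [[0.518, -0.855, 0.008], [-0.855, -0.518, -0.008], [0.01, -0.003, -1.0]]
wrist_force: [4.8, -23.2, 23.1]
gripper_width: 0.617
gripper_force: 30.0
```

Call:
{"method": "move_arm", "body": {
  "targets": "-0.07 0.12 0 0;-0.07 0.12 0 0;0 0 0 0"
}}

```text
time_s: 14.18
tcp_pos: [0.5543, 0.1495, 0.0924]
ee_rot: [[0.519, -0.855, 0.01], [-0.855, -0.519, -0.009], [0.013, -0.004, -1.0]]
wrist_force: [4.5, -26.6, 30.5]
gripper_width: 0.617
gripper_force: 30.0
```

Call:
{"method": "move_arm", "body": {
  "targets": "0.1 -0.17 0 0;0.2 -0.34 0 0;0.2 -0.34 0 0;0 0 0 0;0 0 0 0"
}}

```text
time_s: 14.6
tcp_pos: [0.5612, 0.1339, 0.0828]
ee_rot: [[0.514, -0.858, -0.002], [-0.858, -0.514, -0.0], [-0.001, 0.002, -1.0]]
wrist_force: [0.3, 0.9, -0.9]
gripper_width: 0.619
gripper_force: 30.0
```

```bash
cat > f3.py <<'E'
from h import *
s=capture("side");st=sense();P=np.array(st["tcp_pos"])+[0,0,.019];print(st["tcp_pos"],st["wrist_force"],proj(s,P))
g=s["image"].max(2);tp=proj(s,P);v0=int(tp[1]);u0=int(tp[0])-25
for v in range(v0,v0+40,2): print(v,''.join('#' if x<45 else '+' if x<70 else '.' for x in g[v,u0:u0+55]))
for phi in(20,30,40,50,60,70,80,90):
    h=tum(s,P,(-.515,.857),np.radians(phi))[:,0]+[2,-1.5]
    k=np.zeros_like(g);cv2.fillPoly(k,[np.round(h).astype(np.int32)],1)
    print(phi,*[(v,*(int(x) for x in np.where(k[v])[0][[0,-1]]-u0)) for v in range(v0+10,v0+40,4) if k[v].any()])
E
python3 f3.py
```

```text
[0.56109853 0.13420819 0.08276211] [-0.6041325  -0.41747948 -1.35334217] (np.float64(317.41393170923726), np.float64(236.80740804859536))
236 ...+################........+++++++++++++++++++++++++++
238 ....+###+++#########+.....+++++++++++++++++++++++++++++
240 ............+#######+....++++++++++++++++++++++++++++++
242 .............########+.++++++++++++++++++++++++++++++++
244 .............#########+++++++++++++++++++++++++++++++++
246 .................#######+++++++++++++++++++++++++++++++
248 ..................#######++++++++++++++++++++++++++++++
250 ..................#########+++#####++++++++++++++++++++
252 ..................+######################++#+++++++....
254 ...................###################+................
256 ...................###################+................
258 ...................+###################................
260 ...................+###################+...............
262 ....................###################+...............
264 ....................+###################...............
266 ....................+###################+..............
26
[... 303 characters left out ...]
21, 44) (266, 22, 45) (270, 23, 42)
30 (246, 18, 40) (250, 19, 41) (254, 20, 42) (258, 20, 42) (262, 21, 43) (266, 22, 44) (270, 22, 40)
40 (246, 18, 40) (250, 18, 40) (254, 19, 41) (258, 20, 41) (262, 20, 42) (266, 21, 43) (270, 22, 42)
50 (246, 18, 39) (250, 18, 40) (254, 19, 40) (258, 19, 41) (262, 20, 41) (266, 20, 42) (270, 21, 41)
60 (246, 18, 39) (250, 18, 39) (254, 19, 40) (258, 19, 40) (262, 19, 41) (266, 20, 41) (270, 21, 38)
70 (246, 17, 39) (250, 18, 39) (254, 18, 39) (258, 18, 40) (262, 19, 40) (266, 19, 39) (270, 25, 33)
80 (246, 17, 39) (250, 17, 39) (254, 18, 39) (258, 18, 39) (262, 18, 39) (266, 22, 35)
90 (246, 17, 38) (250, 17, 38) (254, 17, 38) (258, 17, 37) (262, 21, 34)
```

Call:
{"method": "move_arm", "body": {
  "targets": "0.2 -0.34 0 0;0.2 -0.34 0 0;0.2 -0.34 0 0;0 0 0 0;0 0 -0.2 0;0 0 -0.2 0;0 0 -0.15 0;0 0 0 0;0 0 0 0"
}}

```text
time_s: 15.4
tcp_pos: [0.5763, 0.1084, 0.0695]
ee_rot: [[0.515, -0.857, -0.001], [-0.857, -0.515, -0.001], [-0.0, 0.001, -1.0]]
wrist_force: [0.7, -0.3, -1.4]
gripper_width: 0.621
gripper_force: 30.0
```

Call:
{"method": "move_arm", "body": {
  "targets": "0 0 -0.06 0;0 0 0 0;0 0 0 0"
}}

```text
time_s: 15.65
tcp_pos: [0.5767, 0.1085, 0.0686]
ee_rot: [[0.514, -0.858, 0.0], [-0.858, -0.514, 0.0], [0.0, -0.0, -1.0]]
wrist_force: [-0.2, -0.4, -1.5]
gripper_width: 0.62
gripper_force: 30.0
```

Call:
{"method": "move_arm", "body": {
  "targets": "0 0 -0.06 0;0 0 0 0;0 0 0 0"
}}

```text
time_s: 15.9
tcp_pos: [0.5766, 0.1083, 0.067]
ee_rot: [[0.514, -0.858, -0.0], [-0.858, -0.514, -0.0], [-0.0, 0.0, -1.0]]
wrist_force: [-0.2, -0.1, -0.6]
gripper_width: 0.619
gripper_force: 30.0
```

Call:
{"method": "move_arm", "body": {
  "targets": "0 0 -0.06 0;0 0 0 0;0 0 0 0"
}}

```text
time_s: 16.15
tcp_pos: [0.5766, 0.1083, 0.0654]
ee_rot: [[0.514, -0.858, -0.0], [-0.858, -0.514, -0.0], [-0.0, 0.0, -1.0]]
wrist_force: [0.3, 0.2, -0.9]
gripper_width: 0.619
gripper_force: 30.0
```

Call:
{"method": "move_arm", "body": {
  "targets": "-0.07 0.12 0 0;-0.07 0.12 0 0;0 0 0 0"
}}

```text
time_s: 16.4
tcp_pos: [0.5729, 0.1149, 0.0656]
ee_rot: [[0.515, -0.857, -0.0], [-0.857, -0.515, 0.0], [-0.0, -0.0, -1.0]]
wrist_force: [0.1, -0.8, -0.9]
gripper_width: 0.621
gripper_force: 30.0
```

Call:
{"method": "move_arm", "body": {
  "targets": "-0.07 0.12 0 0;-0.07 0.12 0 0;0 0 0 0"
}}

```text
time_s: 16.65
tcp_pos: [0.5694, 0.1209, 0.0656]
ee_rot: [[0.515, -0.857, -0.0], [-0.857, -0.515, 0.0], [-0.0, 0.0, -1.0]]
wrist_force: [-0.4, -0.2, -0.9]
gripper_width: 0.617
gripper_force: 30.0
```

Call:
{"method": "move_arm", "body": {
  "targets": "-0.07 0.12 0 0;-0.07 0.12 0 0;0 0 0 0"
}}

```text
time_s: 16.9
tcp_pos: [0.5659, 0.1269, 0.0656]
ee_rot: [[0.515, -0.857, -0.0], [-0.857, -0.515, 0.0], [-0.0, -0.0, -1.0]]
wrist_force: [0.6, 0.2, -0.7]
gripper_width: 0.622
gripper_force: 30.0
```

Call:
{"method": "move_arm", "body": {
  "targets": "-0.05 0.085 0.02 0;-0.05 0.085 0.02 0;0 0 0 0"
}}

```text
time_s: 17.15
tcp_pos: [0.5644, 0.1296, 0.0677]
ee_rot: [[0.515, -0.857, 0.001], [-0.857, -0.515, -0.002], [0.002, -0.0, -1.0]]
wrist_force: [0.9, -3.6, 2.7]
gripper_width: 0.618
gripper_force: 29.9
```

Call:
{"method": "move_arm", "body": {
  "targets": "0.14 -0.24 0 0;0.1 -0.17 0 0;0 0 0 0;0 0 -0.14 0;0 0 -0.14 0;0 0 0 0;0 0 0 0"
}}

```text
time_s: 17.73
tcp_pos: [0.5693, 0.1204, 0.0589]
ee_rot: [[0.514, -0.858, -0.001], [-0.858, -0.514, -0.0], [-0.0, 0.001, -1.0]]
wrist_force: [0.5, 0.0, -1.0]
gripper_width: 0.621
gripper_force: 30.0
```

Call:
{"method": "move_arm", "body": {
  "targets": "0 0 -0.08 0;0 0 0 0;0 0 0 0"
}}

```text
time_s: 17.98
tcp_pos: [0.5696, 0.1204, 0.0575]
ee_rot: [[0.514, -0.858, -0.0], [-0.858, -0.514, -0.0], [-0.0, 0.0, -1.0]]
wrist_force: [-0.1, 0.1, -1.2]
gripper_width: 0.619
gripper_force: 30.0
```

Run:
```python
from h import *
s=sense();print(s["tcp_pos"],s["wrist_force"])
c=capture("side");P=np.array(s["tcp_pos"])+[0,0,.019]
g=cv2.GaussianBlur(c["image"].max(2),(0,0),.6);tp=proj(c,P);v0=int(tp[1])+16;u0=int(tp[0])-15
m=(g<55)
for v in range(v0,v0+24): print(v,''.join('#' if x else '.' for x in m[v,u0:u0+45]))
best=[]
for d in np.arange(.018,.046,.003):
  for phi in range(20,92,4):
    h=tum(c,P,(-.515,.857),np.radians(phi),d)[:,0]
    for du in(1.5,2,2.5):
      for dv in(-2,-1.5,-1):
        k=np.zeros((240*1,50*6),np.uint8);k=np.zeros((24*6,45*6),np.uint8)
        cv2.fillPoly(k,[np.round((h+[du+.5-u0,dv+.5-v0])*6).astype(np.int32)],1)
        M=cv2.resize(m[v0:v0+24,u0:u0+45].astype(np.uint8),None,fx=6,fy=6,interpolation=0)
        best.append((round(float((k!=M).sum()/36),1),round(float(d),3),phi,du,dv))
best.sort();print(*best[:12],sep="\n")
```

```text
[0.56960979 0.12044279 0.05745287] [-0.11168799  0.05076303 -1.20659588]
253 .........########################............
254 .........####################................
255 .........###################.................
256 .........###################.................
257 .........###################.................
258 .........###################.................
259 .........###################.................
260 ..........##################.................
261 ..........##################.................
262 ..........###################................
263 ..........###################................
264 ..........###################................
265 ..........###################................
266 ...........##################................
267 ...........##################................
268 ...........#################.................
269 ...........##############....................
270 ............##########.......................
271 ................#............................
272 .............................................
273 .............................................
274 .............................................
275 .............................................
276 .............................................
(38.1, 0.021, 72, 2, -1)
(39.9, 0.021, 72, 1.5, -1)
(40.0, 0.018, 76, 2.5, -1)
(40.3, 0.018, 72, 2, -2)
(40.3, 0.018, 72, 2, -1.5)
(40.4, 0.021, 68, 2, -2)
(40.4, 0.024, 68, 2, -1)
(40.6, 0.021, 68, 1.5, -2)
(40.7, 0.021, 72, 2.5, -1)
(40.8, 0.024, 68, 1.5, -1)
(41.0, 0.018, 76, 2, -1)
(41.1, 0.018, 72, 1.5, -1.5)
```

```bash
cat > f4.py <<'E'
from h import *
import sys
T=int(sys.argv[1])
s=sense();c=capture("side");P=np.array(s["tcp_pos"])+[0,0,.019]
g=c["image"].max(2);tp=proj(c,P);v0=int(tp[1])+int(sys.argv[2]);u0=int(tp[0])-15
print(g[v0+5,u0:u0+45])
M=(cv2.resize(g[v0:v0+24,u0:u0+45],None,fx=6,fy=6,interpolation=cv2.INTER_LINEAR)<T)
best=[]
for d in np.arange(.015,.061,.003):
  for phi in range(10,100,4):
    h=tum(c,P,(-.515,.857),np.radians(phi),d)[:,0];b=[]
    for du in(0,.5,1,1.5,2,2.5,3):
      for dv in(-2,-1.5,-1,-.5):
        k=np.zeros((24*6,45*6),np.uint8)
        cv2.fillPoly(k,[np.round((h+[du+.5-u0,dv+.5-v0])*6).astype(np.int32)],1)
        b.append((round(float((k!=M).sum()/36),1),round(float(d),3),phi,du,dv,"low %.3f"%((.11-d)*np.sin(np.radians(phi))+.027*np.cos(np.radians(phi)))))
    best.append(min(b))
best.sort();print(*best[:22],sep="\n")
E
python3 f4.py 85 17
```

```text
[179 179 180 181 183 181 172 147  99  51  25  21  20  22  20  25  25  26
  29  25  28  23  20  20  22  19  19  26  65 113 151 162 163 159 154 153
 156 155 155 155 155 154 153 152 154]
(51.9, 0.024, 58, 1, -1.5, 'low 0.087')
(52.2, 0.018, 66, 1.5, -2, 'low 0.095')
(52.3, 0.021, 66, 1.5, -1, 'low 0.092')
(52.4, 0.015, 74, 2, -1, 'low 0.099')
(52.4, 0.024, 62, 1.5, -1, 'low 0.089')
(52.5, 0.021, 62, 1.5, -2, 'low 0.091')
(52.8, 0.015, 70, 1.5, -2, 'low 0.099')
(52.8, 0.024, 66, 1.5, -0.5, 'low 0.090')
(52.9, 0.027, 58, 1.5, -0.5, 'low 0.085')
(53.2, 0.024, 54, 1, -2, 'low 0.085')
(53.3, 0.027, 50, 1, -1, 'low 0.081')
(53.7, 0.021, 70, 2, -0.5, 'low 0.093')
(53.7, 0.027, 54, 1, -1, 'low 0.083')
(54.3, 0.018, 70, 2, -1, 'low 0.096')
(54.4, 0.018, 74, 2, -0.5, 'low 0.096')
(54.6, 0.024, 50, 0.5, -2, 'low 0.083')
(55.7, 0.027, 62, 1.5, -0.5, 'low 0.086')
(55.8, 0.027, 46, 0.5, -1, 'low 0.078')
(55.9, 0.021, 58, 1, -2, 'low 0.090')
(55.9, 0.024, 46, 0.5, -2, 'low 0.081')
(57.6, 0.03, 50, 1, -0.5, 'low 0.079')
(59.4, 0.03, 46, 1, -0.5, 'low 0.076')
```

Call:
{"method": "move_arm", "body": {
  "targets": "0 0 -0.06 0;0 0 0 0;0 0 0 0"
}}

```text
time_s: 18.33
tcp_pos: [0.5696, 0.1203, 0.056]
ee_rot: [[0.514, -0.858, -0.0], [-0.858, -0.514, -0.0], [-0.0, 0.0, -1.0]]
wrist_force: [0.8, 0.0, -0.9]
gripper_width: 0.619
gripper_force: 30.0
```

Call:
{"method": "move_arm", "body": {
  "targets": "0 0 -0.06 0;0 0 0 0;0 0 0 0"
}}

```text
time_s: 18.58
tcp_pos: [0.5698, 0.1204, 0.0545]
ee_rot: [[0.514, -0.858, 0.0], [-0.858, -0.514, 0.0], [0.0, -0.0, -1.0]]
wrist_force: [0.6, 0.0, -0.7]
gripper_width: 0.618
gripper_force: 30.0
```

Call:
{"method": "move_arm", "body": {
  "targets": "0 0 -0.06 0;0 0 0 0;0 0 0 0"
}}

```text
time_s: 18.83
tcp_pos: [0.57, 0.1202, 0.0533]
ee_rot: [[0.514, -0.858, 0.001], [-0.858, -0.514, -0.0], [0.0, -0.0, -1.0]]
wrist_force: [0.4, -1.8, 0.9]
gripper_width: 0.62
gripper_force: 30.0
```

Call:
{"method": "move_arm", "body": {
  "targets": "-0.05 0.085 0.08 0;-0.05 0.085 0.08 0;0 0 0 0"
}}

```text
time_s: 19.08
tcp_pos: [0.5682, 0.1237, 0.0582]
ee_rot: [[0.515, -0.857, 0.002], [-0.857, -0.515, -0.001], [0.002, -0.001, -1.0]]
wrist_force: [2.6, -4.0, 2.1]
gripper_width: 0.618
gripper_force: 30.0
```

Call:
{"method": "move_arm", "body": {
  "targets": "-0.05 0.085 0.08 0;0 0 0 0;0 0 0 0"
}}

```text
time_s: 19.33
tcp_pos: [0.5674, 0.1251, 0.0604]
ee_rot: [[0.515, -0.857, 0.003], [-0.857, -0.515, -0.002], [0.003, -0.001, -1.0]]
wrist_force: [3.3, -9.7, 2.3]
gripper_width: 0.622
gripper_force: 30.0
```

Call:
{"method": "move_arm", "body": {
  "targets": "-0.05 0.085 0.06 0;-0.05 0.085 0.06 0;0 0 0 0"
}}

```text
time_s: 19.58
tcp_pos: [0.5659, 0.1277, 0.0646]
ee_rot: [[0.516, -0.857, 0.004], [-0.857, -0.516, -0.005], [0.006, -0.001, -1.0]]
wrist_force: [6.8, -15.9, 5.7]
gripper_width: 0.62
gripper_force: 30.1
```

Call:
{"method": "move_arm", "body": {
  "targets": "-0.05 0.085 0.05 0;-0.05 0.085 0.05 0;0 0 0 0"
}}

```text
time_s: 19.83
tcp_pos: [0.5643, 0.1306, 0.0684]
ee_rot: [[0.517, -0.856, 0.005], [-0.856, -0.517, -0.007], [0.008, -0.001, -1.0]]
wrist_force: [7.9, -20.4, 10.6]
gripper_width: 0.618
gripper_force: 30.1
```

Call:
{"method": "move_arm", "body": {
  "targets": "0 0 -0.1 0;0 0 0.1 0;0 0 0.08 0;0 0 0 0"
}}

```text
time_s: 20.17
tcp_pos: [0.5637, 0.1313, 0.0697]
ee_rot: [[0.515, -0.857, 0.004], [-0.857, -0.516, -0.005], [0.007, -0.001, -1.0]]
wrist_force: [6.7, -16.9, 8.4]
gripper_width: 0.621
gripper_force: 30.1
```

```bash
python3 f4.py 85 19; python3 f3.py | head -22
```

```text
[180 181 181 182 182 181 176 162 130  79  35  19  17  20  22  22  20  21
  19  23  21  21  18  20  19  13  19  18  38  80 123 149 156 154 155 157
 157 154 155 155 156 153 152 156 158]
(86.8, 0.018, 70, 1.5, -1.5, 'low 0.096')
(87.5, 0.018, 66, 1, -2, 'low 0.095')
(87.6, 0.021, 70, 1.5, -0.5, 'low 0.093')
(88.1, 0.024, 62, 1, -1.5, 'low 0.089')
(88.3, 0.024, 66, 1.5, -0.5, 'low 0.090')
(88.5, 0.015, 70, 1.5, -2, 'low 0.099')
(88.8, 0.015, 74, 1.5, -1, 'low 0.099')
(88.9, 0.018, 74, 1.5, -0.5, 'low 0.096')
(88.9, 0.021, 66, 1, -1.5, 'low 0.092')
(88.9, 0.024, 58, 1, -1.5, 'low 0.087')
(89.0, 0.027, 58, 1, -0.5, 'low 0.085')
(89.3, 0.021, 62, 1, -2, 'low 0.091')
(89.6, 0.024, 54, 0.5, -2, 'low 0.085')
(89.7, 0.027, 62, 1, -0.5, 'low 0.086')
(90.9, 0.027, 54, 1, -1, 'low 0.083')
(91.8, 0.027, 50, 0.5, -1, 'low 0.081')
(91.9, 0.021, 58, 0.5, -2, 'low 0.090')
(91.9, 0.024, 50, 0.5, -2, 'low 0.083')
(92.0, 0.027, 46, 0.5, -1, 'low 0.078')
(93.0, 0.027, 42, 0.5, -1, 'low 0.076')
(93.3, 0.024, 42, 0, -2, 'low 0.078')
(93.9, 0.024, 46, 0.5, -2, 'low 0.081')
[0.56376547 0.13120052 0.06958032] [
[... 705 characters left out ...]
258 ...................+##################++...............
260 ...................+##################+................
262 ....................###################................
264 ....................###################+...............
266 ....................+##################+...............
268 .....................##################+...............
270 .....................#################+................
272 .......................+#####+++.......+...............
274 ........................++.............++..............
276 ........................++.............+++.............
20 (248, 19, 41) (252, 19, 42) (256, 20, 43) (260, 21, 43) (264, 21, 44) (268, 22, 45) (272, 23, 41)
```

Call:
{"method": "move_arm", "body": {
  "targets": "-0.05 0.085 0.03 0;-0.05 0.085 0.03 0;-0.05 0.085 0.02 0;0 0 0 0"
}}

```text
time_s: 20.6
tcp_pos: [0.5615, 0.1358, 0.074]
ee_rot: [[0.518, -0.856, 0.007], [-0.856, -0.518, -0.009], [0.011, -0.001, -1.0]]
wrist_force: [8.6, -24.9, 16.8]
gripper_width: 0.624
gripper_force: 30.1
```

Call:
{"method": "move_arm", "body": {
  "targets": "-0.05 0.085 0.02 0;-0.05 0.085 0.02 0;0 0 0.04 0;0 0 0 0"
}}

```text
time_s: 20.93
tcp_pos: [0.5594, 0.1394, 0.0769]
ee_rot: [[0.517, -0.856, 0.008], [-0.856, -0.518, -0.009], [0.012, -0.002, -1.0]]
wrist_force: [8.7, -27.6, 21.9]
gripper_width: 0.621
gripper_force: 30.2
```

Call:
{"method": "move_arm", "body": {
  "targets": "0.1 -0.17 0 0;0.2 -0.34 0.1 0;0.2 -0.34 0.3 0;0 0 0.7 0;0 0 0.8 0;0 0 0.8 0;0 0 0.8 0;0 0 0.8 0;0 0 0.8 0;0 0 0.8 0"
}}

```text
time_s: 21.77
tcp_pos: [0.5668, 0.125, 0.2187]
ee_rot: [[0.515, -0.857, -0.001], [-0.857, -0.515, 0.0], [-0.001, 0.001, -1.0]]
wrist_force: [0.5, 0.3, -0.9]
gripper_width: 0.623
gripper_force: 30.0
```

Call:
{"method": "move_arm", "body": {
  "targets": "0.4 -0.55 0 0.98;0.4 -0.55 0 0.98;0.4 -0.55 0 0.98;0.4 -0.55 0 0.98;0.4 -0.55 0 0.98;0.4 -0.55 0 0.98;0.4 -0.55 0 0.98;0.4 -0.55 0 0.98;0.4 -0.55 0 0.98;0.4 -0.55 0 0.98"
}}

```text
time_s: 22.6
tcp_pos: [0.6674, -0.013, 0.2174]
ee_rot: [[0.985, -0.17, -0.002], [-0.17, -0.985, 0.001], [-0.002, -0.001, -1.0]]
wrist_force: [0.6, -0.1, -0.5]
gripper_width: 0.624
gripper_force: 30.0
```

Call:
{"method": "move_arm", "body": {
  "targets": "0.4 -0.55 0 0.98;0.4 -0.55 0 0.98;0 0 0 0;0 0 0 0"
}}

```text
time_s: 22.93
tcp_pos: [0.6871, -0.0406, 0.2169]
ee_rot: [[1.0, -0.007, -0.002], [-0.006, -1.0, 0.001], [-0.002, -0.001, -1.0]]
wrist_force: [0.1, 0.7, -0.7]
gripper_width: 0.619
gripper_force: 30.0
```

Run:
```python
from h import *
s=sense();print(s["tcp_pos"],s["ee_rot"],s["joints"])
c=capture("side");P=np.array(s["tcp_pos"])+[0,0,.019];tp=proj(c,P);print(tp)
a=-np.array(s["ee_rot"])[:2,0]
u,v=int(tp[0])-50,int(tp[1])-50;k=5.8
b=cv2.resize(np.clip(c["image"][v:v+100,max(u,0):u+110].astype(float)*1.8,0,255).astype(np.uint8),None,fx=k,fy=k,interpolation=cv2.INTER_CUBIC);print(u,v)
for phi,col in((30,(0,255,0)),(50,(255,255,0)),(70,(0,0,255))):
    h=tum(c,P,a,np.radians(phi),.022)[:,0]
    cv2.polylines(b,[((h-[u,v]+.5)*k).astype(np.int32)],True,col,1)
cv2.imwrite("pics/p1.png",b)
```

```text
[ 0.68710954 -0.04056585  0.21687562] [[ 9.99976949e-01 -6.50128766e-03 -1.95811703e-03]
 [-6.49998306e-03 -9.99978649e-01  6.71882469e-04]
 [-1.96244333e-03 -6.59139254e-04 -9.99997857e-01]] [ 1.00194971e+01  2.85521101e+01  1.01291140e+01 -6.04942658e-02
 -7.16807967e+01  7.96271069e+01]
(np.float64(294.08636530931113), np.float64(139.20649838805434))
244 89
```

View pics/p1.png

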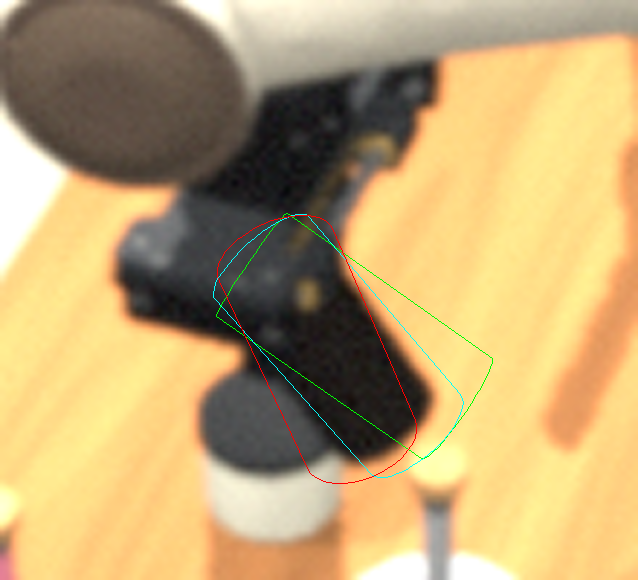

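Call:
{"method": "move_arm", "body": {
  "targets": "-0.27 -0.39 0 0;-0.27 -0.39 0 0;0 0 0 0;0 0 -0.3 0;0 0 -0.3 0;0 0 -0.3 0;0 0 0 0;0 0 0 0"
}}

```text
time_s: 23.65
tcp_pos: [0.6733, -0.0597, 0.1942]
ee_rot: [[1.0, -0.004, -0.002], [-0.004, -1.0, -0.0], [-0.002, 0.0, -1.0]]
wrist_force: [0.8, 0.6, -0.5]
gripper_width: 0.621
gripper_force: 30.0
```

Call:
{"method": "move_arm", "body": {
  "targets": "0 0 -0.15 0;0 0 -0.15 0;0 0 -0.15 0;0 0 0 0;0 0 0 0"
}}

```text
time_s: 24.07
tcp_pos: [0.6735, -0.0599, 0.1839]
ee_rot: [[1.0, -0.004, -0.001], [-0.004, -1.0, -0.0], [-0.001, 0.0, -1.0]]
wrist_force: [0.6, 0.3, -1.3]
gripper_width: 0.62
gripper_force: 30.0
```

Call:
{"method": "move_arm", "body": {
  "targets": "0 0 -0.15 0;0 0 -0.15 0;0 0 0 0;0 0 0 0"
}}

```text
time_s: 24.4
tcp_pos: [0.6735, -0.0599, 0.1763]
ee_rot: [[1.0, -0.004, -0.001], [-0.004, -1.0, -0.0], [-0.001, 0.0, -1.0]]
wrist_force: [0.2, -0.6, -0.7]
gripper_width: 0.622
gripper_force: 30.0
```

Call:
{"method": "move_arm", "body": {
  "targets": "0 0 -0.12 0;0 0 -0.12 0;-0.12 0 0 0;-0.12 0 0 0;0 0 0 0"
}}

```text
time_s: 24.82
tcp_pos: [0.6671, -0.0599, 0.1709]
ee_rot: [[1.0, -0.004, -0.0], [-0.004, -1.0, -0.0], [-0.0, 0.0, -1.0]]
wrist_force: [-0.2, -0.6, -1.3]
gripper_width: 0.624
gripper_force: 30.0
```

Call:
{"method": "move_arm", "body": {
  "targets": "-0.1 0 0 0;-0.1 0 0 0;0 0 0 0"
}}

```text
time_s: 25.07
tcp_pos: [0.6622, -0.0599, 0.1711]
ee_rot: [[1.0, -0.004, -0.0], [-0.004, -1.0, 0.0], [-0.0, -0.0, -1.0]]
wrist_force: [-0.3, -0.4, -0.4]
gripper_width: 0.623
gripper_force: 30.0
```

Call:
{"method": "move_arm", "body": {
  "targets": "-0.1 0 0 0;-0.1 0 0 0;0 0 0 0"
}}

```text
time_s: 25.32
tcp_pos: [0.6584, -0.0598, 0.1712]
ee_rot: [[1.0, -0.004, 0.003], [-0.004, -1.0, 0.0], [0.003, -0.0, -1.0]]
wrist_force: [1.2, 0.3, -2.2]
gripper_width: 0.615
gripper_force: 30.0
```

Call:
{"method": "move_arm", "body": {
  "targets": "-0.08 0 0 0;-0.08 0 0 0;0 0 0 0"
}}

```text
time_s: 25.57
tcp_pos: [0.6549, -0.0598, 0.1716]
ee_rot: [[1.0, -0.004, 0.004], [-0.004, -1.0, 0.0], [0.004, -0.0, -1.0]]
wrist_force: [3.3, -1.2, -2.1]
gripper_width: 0.623
gripper_force: 30.1
```

Call:
{"method": "move_arm", "body": {
  "targets": "-0.08 0 0 0;0 0 0 0;0 0 0 0"
}}

```text
time_s: 25.82
tcp_pos: [0.6528, -0.0598, 0.1714]
ee_rot: [[1.0, -0.004, 0.003], [-0.004, -1.0, 0.0], [0.003, -0.0, -1.0]]
wrist_force: [5.7, -0.6, -1.0]
gripper_width: 0.621
gripper_force: 30.2
```

Call:
{"method": "move_arm", "body": {
  "targets": "-0.08 0 0 0;-0.08 0 0 0;-0.08 0 0 0;0 0 0 0"
}}

```text
time_s: 26.15
tcp_pos: [0.6474, -0.0598, 0.1717]
ee_rot: [[1.0, -0.004, 0.005], [-0.004, -1.0, 0.0], [0.005, -0.0, -1.0]]
wrist_force: [6.2, -0.6, -2.2]
gripper_width: 0.622
gripper_force: 30.5
```

Call:
{"method": "move_arm", "body": {
  "targets": "-0.08 0 0 0;-0.08 0 0 0;-0.08 0 0 0;0 0 0 0"
}}

```text
time_s: 26.48
tcp_pos: [0.6419, -0.0597, 0.172]
ee_rot: [[1.0, -0.004, 0.006], [-0.004, -1.0, 0.0], [0.006, -0.0, -1.0]]
wrist_force: [6.6, 0.3, -2.0]
gripper_width: 0.621
gripper_force: 30.0
```

Call:
{"method": "move_arm", "body": {
  "targets": "-0.08 0 0 0;-0.08 0 0 0;-0.08 0 0 0;0 0 0 0"
}}

```text
time_s: 26.82
tcp_pos: [0.6361, -0.0596, 0.172]
ee_rot: [[1.0, -0.004, 0.007], [-0.004, -1.0, 0.0], [0.007, -0.0, -1.0]]
wrist_force: [7.7, -0.0, -1.2]
gripper_width: 0.623
gripper_force: 30.0
```

Call:
{"method": "move_arm", "body": {
  "targets": "-0.08 0 0 0;-0.08 0 0 0;-0.08 0 0 0;0 0 0 0"
}}

```text
time_s: 27.15
tcp_pos: [0.6302, -0.0594, 0.1716]
ee_rot: [[1.0, -0.004, 0.007], [-0.004, -1.0, 0.001], [0.007, -0.001, -1.0]]
wrist_force: [7.9, 0.3, -1.5]
gripper_width: 0.62
gripper_force: 30.0
```

Call:
{"method": "move_arm", "body": {
  "targets": "-0.08 0 0 0;-0.08 0 0 0;-0.08 0 0 0;0 0 0 0"
}}

```text
time_s: 27.48
tcp_pos: [0.6241, -0.0592, 0.1709]
ee_rot: [[1.0, -0.004, 0.006], [-0.004, -1.0, 0.001], [0.006, -0.001, -1.0]]
wrist_force: [9.2, 1.3, -5.1]
gripper_width: 0.623
gripper_force: 30.0
```

Call:
{"method": "move_arm", "body": {
  "targets": "-0.08 0 0 0;-0.08 0 0 0;0 0 0 0"
}}

```text
time_s: 27.73
tcp_pos: [0.6203, -0.0592, 0.1709]
ee_rot: [[1.0, -0.004, 0.006], [-0.004, -1.0, 0.001], [0.006, -0.001, -1.0]]
wrist_force: [8.2, 0.6, -5.9]
gripper_width: 0.624
gripper_force: 30.0
```

```bash
cat > f5.py <<'E'
from h import *
s=sense();c=capture("side");P=np.array(s["tcp_pos"])+[0,0,.019];tp=proj(c,P);print(s["tcp_pos"],tp)
v0=int(tp[1]);u0=int(tp[0])-30;g=c["image"].max(2)
for v in range(v0-4,v0+56,2): print(v,''.join('#' if x<45 else '+' if x<80 else '.' for x in g[v,u0:u0+70]))
a=-np.array(s["ee_rot"])[:2,0]
for phi in(60,70,80,90,100):
    h=tum(c,P,a,np.radians(phi),.032)[:,0]+[2,-1.5]
    k=np.zeros_like(g);cv2.fillPoly(k,[np.round(h).astype(np.int32)],1)
    print(phi,*[(v,*(int(x) for x in np.where(k[v])[0][[0,-1]]-u0)) for v in range(v0,v0+50,6) if k[v].any()])
E
python3 f5.py
```

```text
[ 0.62025522 -0.05922676  0.1709162 ] (np.float64(321.3104886122281), np.float64(153.595502989419))
149 .....+++++++++#########################+..............................
151 ....+#####+++##########################+..............................
153 +++###########################+#####+##+..............................
155 +++###############################++++#+..............................
157 ++++###############################++##+..............................
159 +++####################################+..............................
161 +++##++####+...++######################+..............................
163 ++##+++##++..........+#################+..............................
165 #########++..........+#################+..............................
167 ########++............##################..............................
169 ####+++...............+#################..............................
171 ......................+#################..............................
173 ......................+#################+.............................
175 .....................
[... 915 characters left out ...]
..................................
201 ......................................................................
203 ......................................................................
205 ......................................................................
207 ......................................................................
60 (153, 21, 45) (159, 25, 49) (165, 28, 53) (171, 32, 55) (177, 36, 51)
70 (153, 22, 44) (159, 24, 46) (165, 27, 49) (171, 29, 51) (177, 32, 48)
80 (153, 22, 43) (159, 23, 44) (165, 25, 46) (171, 26, 47) (177, 28, 44)
90 (153, 22, 43) (159, 22, 42) (165, 22, 42) (171, 22, 42) (177, 24, 40)
100 (153, 21, 43) (159, 20, 41) (165, 19, 40) (171, 18, 38) (177, 22, 35)
```

Call:
{"method": "move_arm", "body": {
  "targets": "-0.08 0 0 0;-0.08 0 0 0;0 0 0 0"
}}

```text
time_s: 28.03
tcp_pos: [0.6165, -0.0592, 0.1711]
ee_rot: [[1.0, -0.004, 0.007], [-0.004, -1.0, 0.001], [0.007, -0.001, -1.0]]
wrist_force: [9.4, -0.8, -4.7]
gripper_width: 0.62
gripper_force: 30.0
```

Run:
```python
from h import *
s=sense();print(s["tcp_pos"],s["wrist_force"])
c=capture("side");g=c["image"].max(2).astype(float)
V=np.arange(163,177)
def edge(sgn):
    r=[]
    for v in V:
        row=g[v]; u=322
        while row[u]<85: u+=sgn
        r.append(u-sgn*(row[u]-85)/(row[u]-row[u-sgn]))
    return np.array(r)
L,R=edge(-1),edge(1);print(L.round(1),R.round(1));print(np.polyfit(V,L,1),np.polyfit(V,R,1))
P=np.array(s["tcp_pos"])+[0,0,.019];a=-np.array(s["ee_rot"])[:2,0]
for phi in(80,85,90,95):
    h=tum(c,P,a,np.radians(phi),.032)[:,0];k=np.zeros((4000,6400),np.uint8);cv2.fillPoly(k,[np.round(h*10).astype(np.int32)],1)
    l=[(np.where(k[v*10])[0][[0,-1]]/10) for v in V];print(phi,np.polyfit(V,np.array(l)[:,0],1)[0],np.polyfit(V,np.array(l)[:,1],1)[0], np.mean(l,0)-[L.mean(),R.mean()])
```

```text
[ 0.61647976 -0.05919948  0.17109656] [ 9.39008005 -0.84406227 -4.68378006]
[311.4 312.1 312.1 312.1 312.2 312.3 312.4 312.4 312.4 312.4 312.5 312.6
 312.8 313. ] [331.1 331.2 331.2 331.2 331.2 331.2 331.2 331.2 331.2 331.2 331.1 331.1
 330.8 330.5]
[8.02424921e-02 2.98734590e+02] [-2.90451102e-02  3.36017608e+02]
80 0.23296703296702567 0.1547252747252756 [3.2785935  5.06268105]
85 0.1186813186813227 0.06461538461538797 [1.82145065 3.23410962]
90 0.016483516483521428 -0.043956043956037937 [0.1285935  1.46268105]
95 -0.06417582417582302 -0.1606593406593417 [-1.63569221 -0.37303324]
```

Call:
{"method": "move_arm", "body": {
  "targets": "0.2 0 0 0;0.2 0 0 0;0 0 0 0;0 0 0 0"
}}

```text
time_s: 28.42
tcp_pos: [0.6224, -0.0601, 0.1699]
ee_rot: [[1.0, -0.005, -0.004], [-0.005, -1.0, -0.0], [-0.004, 0.0, -1.0]]
wrist_force: [-0.7, 0.3, -1.1]
gripper_width: 0.622
gripper_force: 30.0
```

Freed; centre and lower.

Call:
{"method": "move_arm", "body": {
  "targets": "0.14 0 -0.2 0;0 0 -0.3 0;0 0 -0.3 0;0 0 0 0;0 0 0 0"
}}

```text
time_s: 28.83
tcp_pos: [0.6264, -0.06, 0.1496]
ee_rot: [[1.0, -0.004, -0.003], [-0.004, -1.0, -0.0], [-0.003, 0.0, -1.0]]
wrist_force: [-0.3, 0.2, -1.8]
gripper_width: 0.622
gripper_force: 30.0
```

Call:
{"method": "move_arm", "body": {
  "targets": "0 0 -0.3 0;0 0 -0.3 0;0 0 -0.3 0;0 0 0 0;0 0 0 0"
}}

```text
time_s: 29.25
tcp_pos: [0.6267, -0.06, 0.1274]
ee_rot: [[1.0, -0.004, -0.002], [-0.004, -1.0, -0.0], [-0.002, 0.0, -1.0]]
wrist_force: [0.6, -0.4, -0.7]
gripper_width: 0.623
gripper_force: 30.0
```

Call:
{"method": "move_arm", "body": {
  "targets": "0 0 -0.3 0;0 0 -0.3 0;0 0 -0.2 0;0 0 0 0;0 0 0 0"
}}

```text
time_s: 29.67
tcp_pos: [0.6269, -0.06, 0.1077]
ee_rot: [[1.0, -0.004, -0.001], [-0.004, -1.0, -0.0], [-0.001, 0.0, -1.0]]
wrist_force: [0.3, -0.7, -0.3]
gripper_width: 0.622
gripper_force: 30.0
```

Call:
{"method": "move_arm", "body": {
  "targets": "0 0 -0.1 0;0 0 -0.1 0;0 0 0 0;0 0 0 0"
}}

```text
time_s: 30.0
tcp_pos: [0.6271, -0.0599, 0.1032]
ee_rot: [[1.0, -0.004, -0.0], [-0.004, -1.0, -0.0], [-0.0, 0.0, -1.0]]
wrist_force: [0.4, 0.3, -0.7]
gripper_width: 0.62
gripper_force: 30.0
```

Call:
{"method": "move_arm", "body": {
  "targets": "0 0 -0.1 0;0 0 -0.1 0;0 0 0 0;0 0 0 0"
}}

```text
time_s: 30.33
tcp_pos: [0.627, -0.0599, 0.098]
ee_rot: [[1.0, -0.004, -0.001], [-0.004, -1.0, -0.0], [-0.001, 0.0, -1.0]]
wrist_force: [-0.1, 0.2, -1.3]
gripper_width: 0.622
gripper_force: 30.0
```

Call:
{"method": "move_arm", "body": {
  "targets": "0 0 -0.1 0;0 0 0 0;0 0 0 0"
}}

```text
time_s: 30.58
tcp_pos: [0.6271, -0.0599, 0.0956]
ee_rot: [[1.0, -0.004, -0.0], [-0.004, -1.0, -0.0], [-0.0, 0.0, -1.0]]
wrist_force: [0.2, -0.9, -1.3]
gripper_width: 0.62
gripper_force: 30.0
```

Call:
{"method": "move_arm", "body": {
  "targets": "0 0 -0.1 0;0 0 0 0;0 0 0 0"
}}

```text
time_s: 30.83
tcp_pos: [0.6271, -0.0599, 0.0931]
ee_rot: [[1.0, -0.004, -0.0], [-0.004, -1.0, -0.0], [-0.0, 0.0, -1.0]]
wrist_force: [0.8, 0.0, -1.4]
gripper_width: 0.619
gripper_force: 30.0
```

Call:
{"method": "move_arm", "body": {
  "targets": "0 0 -0.08 0;0 0 0 0;0 0 0 0"
}}

```text
time_s: 31.08
tcp_pos: [0.6271, -0.0599, 0.0912]
ee_rot: [[1.0, -0.004, -0.0], [-0.004, -1.0, -0.0], [-0.0, 0.0, -1.0]]
wrist_force: [0.1, 0.0, -1.4]
gripper_width: 0.623
gripper_force: 30.0
```

Call:
{"method": "move_arm", "body": {
  "targets": "0 0 -0.08 0;0 0 0 0;0 0 0 0"
}}

```text
time_s: 31.33
tcp_pos: [0.6271, -0.0599, 0.0891]
ee_rot: [[1.0, -0.004, -0.0], [-0.004, -1.0, -0.0], [-0.0, 0.0, -1.0]]
wrist_force: [0.2, -0.7, -1.3]
gripper_width: 0.624
gripper_force: 30.0
```

Call:
{"method": "move_arm", "body": {
  "targets": "0 0 -0.08 0;0 0 0 0;0 0 0 0"
}}

```text
time_s: 31.58
tcp_pos: [0.6271, -0.0599, 0.0871]
ee_rot: [[1.0, -0.004, -0.0], [-0.004, -1.0, -0.0], [-0.0, 0.0, -1.0]]
wrist_force: [-0.1, -0.1, -1.0]
gripper_width: 0.622
gripper_force: 30.0
```

Call:
{"method": "move_arm", "body": {
  "targets": "0 0 -0.08 0;0 0 0 0;0 0 0 0"
}}

```text
time_s: 31.83
tcp_pos: [0.6275, -0.0599, 0.0857]
ee_rot: [[1.0, -0.004, 0.001], [-0.004, -1.0, -0.0], [0.001, 0.0, -1.0]]
wrist_force: [-1.0, 1.1, 1.6]
gripper_width: 0.62
gripper_force: 30.0
```

Call:
{"method": "move_arm", "body": {
  "targets": "0 0 0 0;0 0 0 0;0 0 0 0;0 0 0 0;0 0 0 0;0 0 0 0;0 0 0 0",
  "gripper": 78
}}

```text
time_s: 32.42
tcp_pos: [0.6272, -0.0599, 0.0852]
ee_rot: [[1.0, -0.004, -0.0], [-0.004, -1.0, -0.0], [-0.0, 0.0, -1.0]]
wrist_force: [-0.7, 0.3, -0.3]
gripper_width: 0.891
gripper_force: 0.0
```

```bash
python3 f5.py | head -28
```

```text
[ 0.62719446 -0.05988205  0.08522661] (np.float64(318.8013574771992), np.float64(175.13568972910454))
171 .....+++++++++++######################+...............................
173 .....++++++++++#######################+...............................
175 .....+#####++#########################+...............................
177 .....+##################+++###########+...............................
179 ......+###############################+...............................
181 ......++##############################+...............................
183 ...........++++#######################+...............................
185 ....................+#################+...............................
187 ......................################................................
189 ......................################+...............................
191 ......................################+...............................
193 ......................################+...............................
195 ......................+###############................................
197 ...................
[... 326 characters left out ...]
.........................
207 ......................................................................
209 ......................................................................
211 ......................................................................
213 ......................................................................
215 ......................................................................
217 ......................................................................
219 ......................................................................
221 ......................................................................
223 ......................................................................
```

Released and hanging vertical. Raise clear.

Call:
{"method": "move_arm", "body": {
  "targets": "0 0 0.15 0;0 0 0.3 0;0 0 0.5 0;0 0 0.6 0;0 0 0.6 0;0 0 0.6 0;0 0 0.6 0;0 0 0.6 0;0 0 0.6 0;0 0 0.6 0"
}}

```text
time_s: 33.3
tcp_pos: [0.6272, -0.0599, 0.2158]
ee_rot: [[1.0, -0.004, 0.001], [-0.004, -1.0, 0.0], [0.001, -0.0, -1.0]]
wrist_force: [1.0, -0.9, -0.3]
gripper_width: 0.898
gripper_force: 0.0
```

Call:
{"method": "move_arm", "body": {
  "targets": "-0.2 0.6 0.2 0;-0.4 0.8 0 0;-0.4 0.8 0 0;-0.4 0.8 0 0;-0.4 0.8 0 0;-0.4 0.8 0 0;-0.4 0.8 0 0;-0.3 0.6 0 0;0 0 0 0;0 0 0 0"
}}

```text
time_s: 34.13
tcp_pos: [0.5547, 0.0907, 0.2201]
ee_rot: [[1.0, -0.003, 0.001], [-0.003, -1.0, 0.0], [0.001, -0.0, -1.0]]
wrist_force: [-0.2, -0.5, -0.2]
gripper_width: 0.893
gripper_force: 0.0
```

Run:
```python
from h import *
S=np.array([.6265,-.060,0])
for n in("top","side"):
    c=capture(n);g=c["image"].max(2)
    P=S+[0,0,.136-.022];h=tum(c,P,(-1,0),np.pi/2,.022)[:,0]
    x0,y0=(h.min(0)-12).astype(int);x1,y1=(h.max(0)+12).astype(int)
    k=np.zeros_like(g);cv2.fillPoly(k,[np.round(h).astype(np.int32)],1)
    print(n,x0)
    for v in range(y0,y1,2): print(v,''.join({(1,1):'#',(1,0):'o',(0,1):'x',(0,0):'.'}[(int(g[v,u]<60),int(k[v,u]))] for u in range(x0,x1)))
print(sense()["tcp_pos"],sense()["time_s"])
```

```text
Traceback (most recent call last):
  File "h.py", line 10, in tum
    a=np.array([a[0],a[1],0]);a/=np.linalg.norm(a);z=np.array([0,0,1.]);n=np.cross(z,a)
                              ^^^^^^^^^^^^^^^^^^^^
numpy._core._exceptions._UFuncOutputCastingError: Cannot cast ufunc 'divide' output from dtype('float64') to dtype('int64') with casting rule 'same_kind'
```

Run:
```python
from h import *
S=np.array([.6265,-.060,0])
for n in("top","side"):
    c=capture(n);g=c["image"].max(2)
    P=S+[0,0,.136-.022];h=tum(c,P,(-1.,0.),np.pi/2,.022)[:,0]
    x0,y0=(h.min(0)-12).astype(int);x1,y1=(h.max(0)+12).astype(int)
    k=np.zeros_like(g);cv2.fillPoly(k,[np.round(h).astype(np.int32)],1)
    print(n,x0)
    for v in range(y0,y1,2): print(v,''.join({(1,1):'#',(1,0):'o',(0,1):'x',(0,0):'.'}[(int(g[v,u]<60),int(k[v,u]))] for u in range(x0,x1)))
print(sense()["tcp_pos"],sense()["time_s"])
```

```text
top 328
162 ......................................................
164 ......................................................
166 ......................................................
168 ......................................................
170 ......................................................
172 ......................................................
174 ..........................xxxxxxx.....................
176 ......................xxxxxxxxxxxxxxx.................
178 ...................xxxxxxxxxxxxxxxxxxxxx..............
180 ..................xxxxxxxxxxxxxxxxxxxxxxx.............
182 .................xxxxxxxxxxxxxxxxxxxxxxxxx............
184 ................x#xxxxxxxxxxxxxxxxxxxxxxxxx...........
186 ...............x##xxxxxxxxxxxxxxxxxxxxxxxxx...........
188 ..............x###xxxxxxxxxxxxxxxxxxxxxxxxxx..........
190 .............x####xxxxxxxxxxxxxxxxxxxxxxxxx...........
192 .............x######xxxxxxxxxxxxxxxxxxxxxxx...........
194 ............xx########xxxxxxxxxxxxxxx#xxxx............
196 ............xx##########xxxxxxxxxxx#xxxxx.............
198 ............xxx###########
[... 1528 characters left out ...]
########oooooooooooo
187 ooooo....oooo###################oooooooooooo
189 ooooooooooooo###################ooooooo.....
191 ooooooooooooo###################ooooooo.....
193 .oooooooooooo###################oooooo......
195 .oooooooooooo###################ooooo.......
197 ..oooooooooooo#################ooooo........
199 ...........oooo##############oooooo.........
201 ................ooo#######ooooooo...........
203 ...................oooooooooooooo...........
205 ...................oooooooooo...............
207 ....................ooooooo.................
209 ............................................
211 ............................................
[0.55505023 0.08949806 0.21934351] 34.2833
```

Call:
{"method": "move_arm", "body": {
  "targets": "-0.6 0.8 0 0;-0.6 0.8 0 0;-0.6 0.8 0 0;-0.6 0.8 0 0;-0.6 0.8 0 0;-0.6 0.8 0 0;-0.6 0.8 0 0;0 0 0 0;0 0 0 0"
}}

```text
time_s: 35.03
tcp_pos: [0.4497, 0.2303, 0.2192]
ee_rot: [[1.0, -0.003, 0.0], [-0.003, -1.0, 0.0], [0.0, -0.0, -1.0]]
wrist_force: [0.5, -1.5, 0.4]
gripper_width: 0.891
gripper_force: 0.0
```

Run:
```python
from h import *
c=capture("side");g=c["image"].max(2)
h=tum(c,np.array([.6265,-.060,.114]),(-1.,0.),np.pi/2,.022)[:,0]
x0,y0=(h.min(0)-12).astype(int);x1,y1=(h.max(0)+12).astype(int)
k=np.zeros_like(g);cv2.fillPoly(k,[np.round(h).astype(np.int32)],1)
for v in range(y0,y1,2): print(v,''.join({(1,1):'#',(1,0):'o',(0,1):'x',(0,0):'.'}[(int(g[v,u]<75),int(k[v,u]))] for u in range(x0,x1)))
print(sense()["tcp_pos"],sense()["time_s"])
b=cv2.imread("pics/side0.png");d=cv2.absdiff(b,c["image"]).max(2)
print("pot/spatula/red diffs",[int((d[r]>40).sum()) for r in(np.s_[150:185,275:303],np.s_[230:265,228:298],np.s_[115:170,360:400])])
```

```text
147 ............................................
149 ............................................
151 ............................................
153 ............................................
155 ooo.........................................
157 oooo........................................
159 ooooo.......................................
161 ooooo...........xxxxxxxxxxxxx...............
163 ooooo.........xxx########xxxxxx.............
165 ooooo........x##############xxxxx...........
167 oooo........x################xxxx...........
169 o...........##################xxx...........
171 ............##################xxx...........
173 ............##################xxx...........
175 ............##################xxx...........
177 ............##################xxx.......o...
179 ............##################xxx.......ooo.
181 ............o#################xx.........ooo
183 ............o#################xx........oooo
185 ............o#################xx........oooo
187 .............################xxx........oooo
189 .............################xxx........oooo
191 .............#################xx........oooo
193 .............#################xx........oooo
195 .............################xxx........oooo
197 ..............##############xxx.........oooo
199 ...............x###########xx............ooo
201 ...................xxxxxxx..............oooo
203 .......................................ooooo
205 ......................................oooooo
207 .....................................ooooooo
209 ...................................ooooooooo
211 ...................................ooooooooo
[0.45007086 0.22981813 0.21914985] 35.0833
pot/spatula/red diffs [0, 0, 1494]
```

Run:
```python
from h import *
b=cv2.imread("pics/top0.png");c=capture("top")["image"];s=capture("side")["image"]
d=cv2.absdiff(b,c).max(2);print("top red/pot",int((d[228:276,430:490]>40).sum()),int((d[125:165,365:403]>40).sum()))
def cen(i,r): 
    x=i[r].astype(int);m=(x[...,2]>60)&(x[...,1]<40);return m.sum(),np.argwhere(m).mean(0)
for i in(b,c):print(cen(i,np.s_[220:290,425:495]))
for i in(cv2.imread("pics/side0.png"),s):print(cen(i,np.s_[115:160,365:400]),i[140,383])
```

```text
top red/pot 0 0
(np.int64(218), array([30.8853211 , 30.49082569]))
(np.int64(150), array([31.23333333, 30.75333333]))
(np.int64(232), array([22.31465517, 16.15517241])) [11 14 59]
(np.int64(3), array([13., 26.])) [68 80 90]
```

The red tumbler hasn't moved (top view unchanged); the arm only hides it in the side view.

```bash
python3 -c "
from station import *
print(finish_job())"
```

```text
the job is handed in; nothing more can be done
None
```

The black tumbler hangs mouth-down and straight on the bare peg, released, and the job was handed in at about 35 s. Grip was about 30 N (brief readings to 30.5) and force against the peg at most about 10 N. The red tumbler, pot and spatula were not moved.

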